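Close the ink chest: hook the draw latch over its keeper and throw the lever past centre

ROBOT

A 6-joint arm with a two-finger parallel gripper is mounted at the origin on the work surface; the furniture and walls round the work are solid. World frame = base frame: x ahead of the robot, y to its left, z up, the work surface at z = 0. Lengths are in m, angles in rad, forces in N, time in s.
With the tool pointing down it reaches from about 0.35 to 1 m from the base axis. Payload 7.1 kg.
Tool frame: the origin (TCP) lies between the finger pads; the fingertips stand 22 mm ahead of it and the grasp point (between the pads) lies 3 mm ahead of it; x points along the fingers, y is the direction in which the jaws open and shut, and the axes are right-handed (so a half turn about x gives the same grasp; the last joint's range is limited). The gripper opens to 85 mm and grips with 20 to 120 N. Pads are 22 mm wide; open, the fingers measure 114 mm over their backs; the gripper's body (76 mm by 85 mm) begins 54 mm behind the grasp point. The pads swing forward as they close: fully open they stand 13 mm farther back than shut.
Start: joints at [1.197, 0.423, 1.63, -0, 1.089, -0.019], TCP at [0.217, 0.586, 0.223] pointing down, gripper open.
Joint ranges: [-3, 3], [-0.9, 2.11], [0.09, 2.58], [-1.31, 4.45], [0.11, 2.69], [-2.54, 2.54]. Speed limits (rad/s): [2.39, 2.39, 3.01, 3.14, 3.14, 3.14].

INTERFACE

Orientations are given as a rotation vector (axis times angle).
In Python, from rig import manip gives the robot as it stands. The module is installed in compiled form; this text tells all that it offers. Calls block until the motion is done:
- manip.move_to(position, orientation): joint-space move of the TCP to a pose.
- manip.servo_line(position, orientation=None, rate=0.15): straight line of the TCP; orientation=None keeps the orientation; rate is the mean speed in m/s.
- manip.set_joints(angles): joint-space move.
- manip.command_gripper(opening, f_grip=None): finger opening in m; f_grip is the grip in N (None keeps the last); returns when the fingers have stopped.
- manip.hold(seconds).
- manip.solve_ik(position, orientation): joint angles nearest the present ones, or None.
- manip.camera(name): name is "scene" or "top" or "wrist"; returns a dict with "image" (480x640x3 uint8, red, green, blue), "fx", "fy", "cx", "cy" (pixels), "k1" (the pictures are not rectified: a ray, as slopes to the right and down, at radius r is drawn at 1 + k1 r^2 times it, then the intrinsics apply), "cam_to_world" (4x4, takes a point from camera to world coordinates); the wrist camera has in their place "mount" (4x4, takes a point from camera to tool coordinates, whose origin is the TCP and whose axes are the tool frame's). Camera axes: x right, y down, z forward; pixel columns grow to the right and rows downward; lengths in m; the calibration is good to about 2 mm. A picture is of the moment at which its call begins: read the wrist's pose just before it. There is no depth.
A pose or a line that the arm cannot do raises manip.IKError and nothing moves.
- manip.sign_off(): hands the job in, once; it reports no verdict.
Readings, each from a call of its own:
- manip.get_time(): time.
- manip.get_joint_positions(): joint angles.
- manip.get_joint_vel(): joint speeds.
- manip.get_tau(): joint torques, N m.
- manip.get_position(): TCP position.
- manip.get_ee_rot(): TCP orientation.
- manip.get_contact_force(): force on the tool from outside, world axes, zero at the start.
- manip.get_torque(): the same for the moment, N m.
- manip.get_width(): finger opening in m.
Only numpy, scipy, OpenCV 4.12 (cv2) and the standard library are available. Lean on these libraries where they do the work, as an engineer would, in place of code of your own. Each camera call takes 0.05 s, during which the arm holds its last target.

TASK

Close the plywood ink chest so that its rim seal is squeezed and the inks do not dry out: press the lid down until it bears on the seal, lift the latch's wire loop over the catch on the lid and let it sit there by itself, then push the lever down past centre until it snaps flat and stays shut. Work by feel: never press on the lid or the lever with more than 25 N, nor force the loop against the catch with more than 15 N while hooking it, and leave the ink jar, the brayer and the gouge beside the chest where they are.

Things in the scene. Friction and masses are not known exactly. Their poses are not given: they have to be found in the camera images.
- chest: Plywood ink chest, 180 (x) x 270 (y) x 142 mm high when shut, fixed to the table. Origin: centre of its underside. x points from its front face (x = -90 mm, with the latch) to the back, z up. Lid hinge line: along y at x = +94, z = 116 mm. The latch is symmetric about the chest's y = 0 plane and all its parts turn about axes along the chest's y.
- lid (a joint): Lid angle, rad: grows as the front edge rises. The hinge is stiff: the lid stays where it is left, 2 to 6 N near its front edge push it down. It meets the rubber seal near 0, but the old seal has taken a set: up to 1 mm (0.005 rad) higher or lower. There it resists with about 50 N per mm at the front edge, so feel for it. Only the latch squeezes it further, to between -0.008 and -0.02.
- lid_front (a point): Point on the lid's flat top (plywood, 8 mm), 30 mm behind its front edge, midway between the ends: a good place to press. With the lid on its seal: chest x = -59, z = 146 mm.
- keeper_seat (a point): Nominal seat of the bar's middle; the catch is screwed on over packing strips and really stands up to 3 mm nearer to or farther from the lid (same height). It is a steel J 24 mm wide, open at the top: back plate (2.7 mm behind the seat, top 11 mm above it), ledge, front lip 2.5 mm thick, top 4 mm above the seat: the bar's middle must pass 6 mm above it. Gap 5.7 mm. Lid on seal: chest x -96, z 131 mm.
- lever_pivot (a point): Axis of the lever on the chest's front, fixed to the chest at x = -96.5, z = 84 mm.
- lever (a joint): Lever angle, rad: 0 shut (hangs straight down along the chest's front), grows as its free end swings out and up (1.57: level, pointing away from the chest), stop at 2.3; stays where left. With the loop hooked it pulls from about 1.1; the push needed on its face peaks at 4 to 13 N near 0.75, then falls. Dead centre is at 0.05 to 0.25: past it, it snaps to its hard stop at 0 and holds; before it, it is not locked.
- lever_face (a point): Place to push the lever: on its outer face (upper face when open), 42 mm along the lever from the pivot and 7.75 mm out from the line through the pivot. The lever is a steel strip 22 mm wide, ending 58 mm from the pivot in a small lip bent outward.
- loop_bar (a point): Middle of the wire loop's cross bar (4 mm round, 34 mm long along y). The loop is hinged in the lever on a pin 11.5 mm from the lever's pivot (just below it when shut), is 53.5 mm long from pin to bar, 38 mm wide, and stays where it is left; drawing it along with the lever takes 3 to 4 N (friction, either way). With the lever drawn up to its stop the bar can rise only some 12 mm above the catch's seat.
- loop_pull (a point): Middle of the loop's pull, a round steel rod 7 mm thick, 40 mm long along y, on a strap above the bar: pinch it across its two ends (it can turn between the pads). With the loop upright it is 18 mm in front of the bar (away from the chest) and 12 mm above it.
- ink_jar: Bystander: loose jar of printing ink, black lid, 48 mm across, 50 mm high; origin at the centre of its underside.
- brayer: Bystander: loose ink roller with a wooden handle, 79 x 164 x 31 mm, lying on the table; origin under its middle.
- gouge: Bystander: loose lino gouge with a pear-shaped wooden handle, 23 x 112 x 24 mm, lying on the table; origin under its middle.

How it is judged:
By the outcome, as a careful person would: the job done as asked, in the order asked, and still so for the second after the job is handed in, with the robot touching nothing.
It also fails if it takes over 70 s, if anything falls off the work surface, if the arm or the gripper's body presses on something with over 40 N, if the wrist force passes 120 N, or if a joint passes its speed limit or range.

## Working session

There is one attempt and no reset: what is moved stays moved. The work goes in short steps, each a Python script; the robot and the scene stay as the last script left them, time stands still between calls to the robot, and variables do not carry over. Pictures are saved under pics/ and viewed, and the job is handed in when it is done.

```bash
mkdir -p pics; ls; python3 - <<'E'
from rig import manip
import cv2,numpy as np
for n in ["scene","top","wrist"]:
    c=manip.camera(n)
    cv2.imwrite(f"pics/{n}0.png",c["image"][:,:,::-1])
    print(n,{k:(np.round(v,4).tolist() if k!="image" else 0) for k,v in c.items()})
print(manip.get_time(),manip.get_position(),manip.get_ee_rot(),manip.get_contact_force(),manip.get_width())
E
```

```text
pics
scene {'image': 0, 'fx': 546.5603, 'fy': 546.5603, 'cx': 320.8352, 'cy': 235.8621, 'k1': -0.134, 'cam_to_world': [[0.825, -0.3377, 0.4532, 0.1141], [-0.5651, -0.5036, 0.6534, -0.6334], [0.0076, -0.7952, -0.6063, 0.6827], [0.0, 0.0, 0.0, 1.0]]}
top {'image': 0, 'fx': 527.9549, 'fy': 527.9549, 'cx': 313.1742, 'cy': 242.8677, 'k1': -0.1472, 'cam_to_world': [[-0.049, -0.9752, 0.2156, 0.344], [-0.9988, 0.0485, -0.0076, -0.0303], [-0.0031, -0.2157, -0.9765, 1.0612], [0.0, 0.0, 0.0, 1.0]]}
wrist {'image': 0, 'fx': 351.9192, 'fy': 351.9192, 'cx': 325.3176, 'cy': 238.9396, 'k1': -0.0286, 'mount': [[0.0011, -0.2905, 0.9569, -0.1517], [1.0, -0.0003, -0.0013, -0.0004], [0.0006, 0.9569, 0.2905, -0.0746], [0.0, 0.0, 0.0, 1.0]]}
0.15 [0.21695014 0.58569436 0.22241997] [ 0.27752586  1.55303896 -0.2793139 ] [-0.61646149 -0.04403128  0.30761641] 0.0855740995024143
```

View pics/scene0.png

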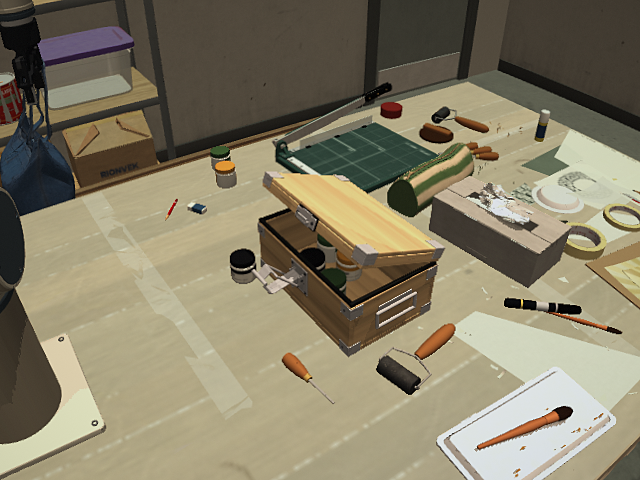

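View pics/top0.png

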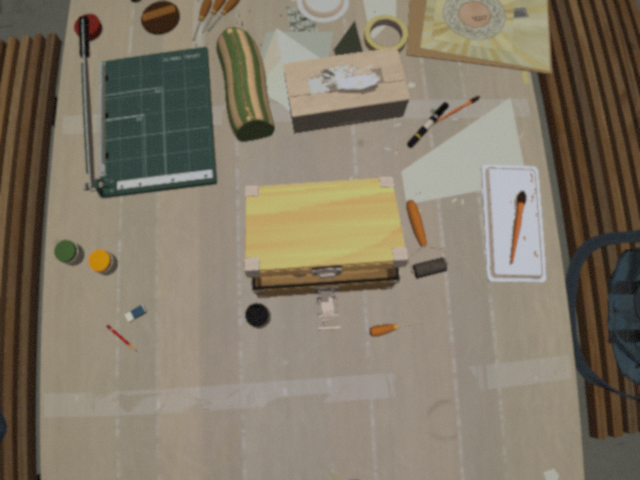

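View pics/wrist0.png

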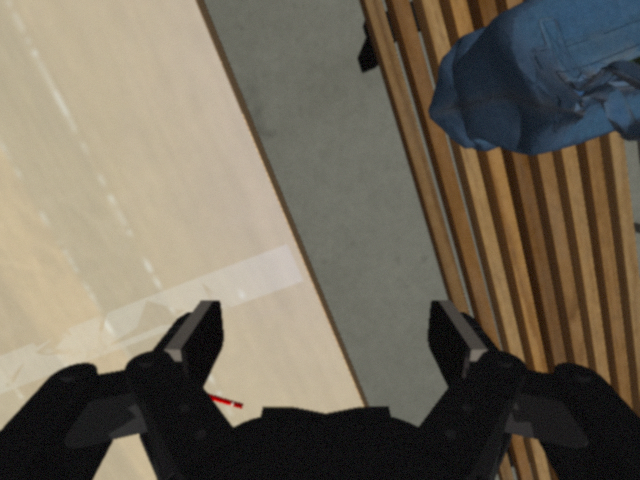

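The scene camera shows the chest near pixel (345,270) with the lid ajar and the latch sticking out at (280,275). The jar is at (243,265), the gouge at (300,370) and the brayer at (410,365). In the top view the latch is at (328,310). I'll zoom in.

```bash
python3 - <<'E'
import cv2
a=cv2.imread("pics/scene0.png")[150:370,220:460]; cv2.imwrite("pics/s0c.png",cv2.resize(a,None,fx=2.7,fy=2.7,interpolation=cv2.INTER_CUBIC)[:600,:800])
a=cv2.imread("pics/top0.png")[170:345,230:450]; cv2.imwrite("pics/t0c.png",cv2.resize(a,None,fx=3.4,fy=3.4,interpolation=cv2.INTER_CUBIC))
E
```

```text
(no output)
```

View pics/s0c.png

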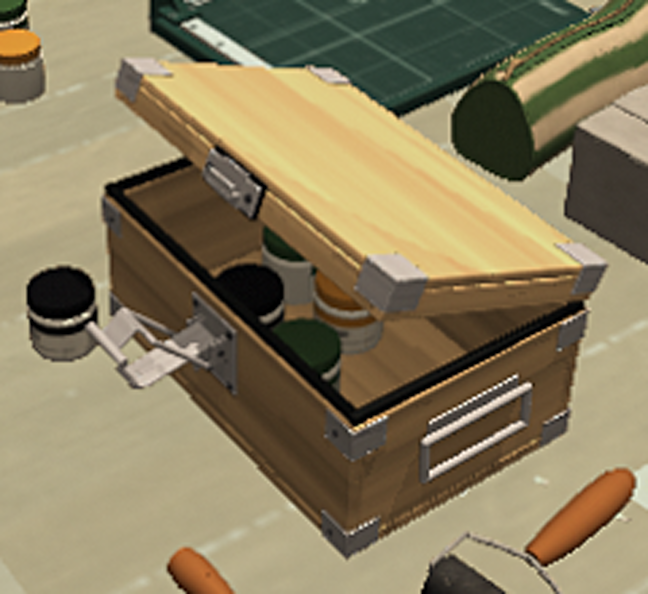

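View pics/t0c.png

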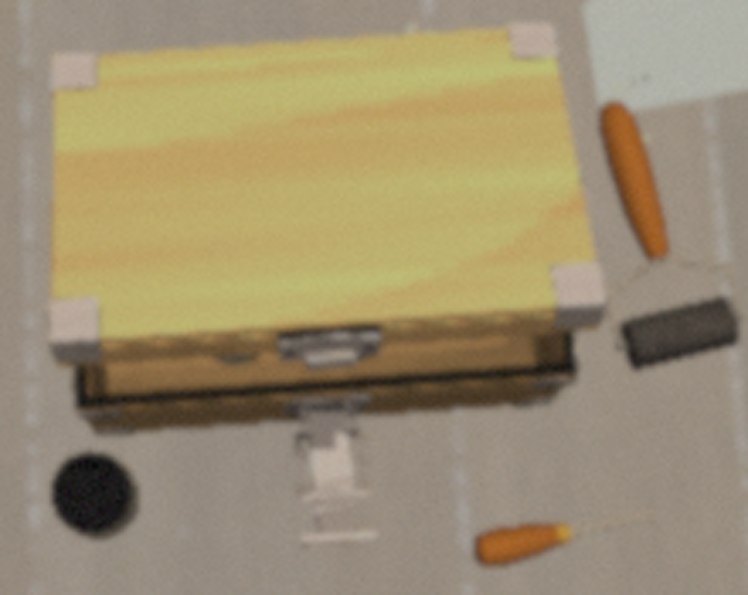

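```bash
cat > h.py <<'E'
import numpy as np, cv2
from rig import manip
from scipy.spatial.transform import Rotation as R
def cam(n,save=None):
    p=np.array(manip.get_position()); r=R.from_rotvec(manip.get_ee_rot()).as_matrix()
    c=manip.camera(n)
    if n=="wrist":
        T=np.eye(4);T[:3,:3]=r;T[:3,3]=p; c["cam_to_world"]=T@np.array(c["mount"])
    c["cam_to_world"]=np.array(c["cam_to_world"])
    if save:
        cv2.imwrite(f"pics/{save}.png",c["image"][:,:,::-1])
        np.savez(f"pics/{save}.npz",**{k:v for k,v in c.items() if k!="image"})
    return c
def load(s): return dict(np.load(f"pics/{s}.npz"))
def ray(c,uv):
    K=np.array([[c["fx"],0,c["cx"]],[0,c["fy"],c["cy"]],[0,0,1.]]).astype(float)
    q=cv2.undistortPoints(np.array([[uv]],float),K,np.array([float(c["k1"]),0,0,0]))[0,0]
    T=c["cam_to_world"]; d=T[:3,:3]@np.array([q[0],q[1],1]); return T[:3,3],d/np.linalg.norm(d)
def onz(c,uv,z):
    o,d=ray(c,uv); return o+d*(z-o[2])/d[2]
def tri(obs):
    A=np.zeros((3,3));b=np.zeros(3);rs=[ray(c,u) for c,u in obs]
    for o,d in rs:
        P=np.eye(3)-np.outer(d,d);A+=P;b+=P@o
    x=np.linalg.solve(A,b); return x,[round(1e3*np.linalg.norm((np.eye(3)-np.outer(d,d))@(x-o)),1) for o,d in rs]
def proj(c,X):
    T=np.linalg.inv(c["cam_to_world"]);q=T[:3,:3]@X+T[:3,3]
    a=q[:2]/q[2];s=1+float(c["k1"])*(a@a);return np.array([c["fx"]*a[0]*s+c["cx"],c["fy"]*a[1]*s+c["cy"]])
def tool_R(xdir,ydir):
    x=np.array(xdir,float);x/=np.linalg.norm(x);y=np.array(ydir,float);y-=x*(x@y);y/=np.linalg.norm(y)
    return R.from_matrix(np.c_[x,y,np.cross(x,y)]).as_rotvec()
E
python3 - <<'E'
from h import *
s=cam("scene","sA");t=cam("top","tA")
f=lambda x,y:(220+x/2.7,150+y/2.7)
g=lambda x,y:(230+x/3.4,170+y/3.4)
print("rim FL,FR,BR scene z.116",[onz(s,f(*p),.116).round(3) for p in [(105,190),(350,420),(583,305)]])
print("bot FR,BR",[onz(s,f(*p),.0).round(3) for p in [(345,555),(560,440)]])
print("rim FL,FR top",[onz(t,g(*p),.116).round(3) for p in [(80,405),(575,378)]])
print("pull L,R",tri([(s,f(90,325)),(t,g(375,535))]),tri([(s,f(127,365)),(t,g(303,540))]))
print("jar",onz(t,g(92,494),.05),"gouge",onz(t,g(520,542),.012),"brayer",onz(t,g(680,333),.02))
E
```

```text
rim FL,FR,BR scene z.116 [array([0.472, 0.076, 0.116]), array([ 0.477, -0.186,  0.116]), array([ 0.652, -0.186,  0.116])]
bot FR,BR [array([ 0.481, -0.184,  0.   ]), array([ 0.654, -0.186,  0.   ])]
rim FL,FR top [array([0.473, 0.074, 0.116]), array([ 0.474, -0.19 ,  0.116])]
pull L,R (array([ 0.38841962, -0.07399704,  0.14872665]), [np.float64(6.9), np.float64(6.9)]) (array([ 0.40629619, -0.04474913,  0.08380794]), [np.float64(9.4), np.float64(9.4)])
jar [0.43089002 0.07598942 0.05      ] gouge [ 0.39387955 -0.16754914  0.012     ] brayer [ 0.51057069 -0.27068545  0.02      ]
```

```bash
python3 - <<'E'
from h import *
s=load("sA");t=load("tA")
f=lambda x,y:(220+x/2.7,150+y/2.7)
g=lambda x,y:(230+x/3.4,170+y/3.4)
print("pull",tri([(s,f(90,325)),(t,g(303,540))]),tri([(s,f(127,365)),(t,g(375,535))]))
print(R.from_rotvec(manip.get_ee_rot()).as_matrix().round(2))
q0=np.array(manip.get_joint_positions());print(q0.round(2))
for pit in [30,45,60,75,90]:
  for X in [.30,.36,.42]:
   for Z in [.2,.27]:
    for sg in [1,-1]:
      a=np.radians(pit)
      r=tool_R([np.cos(a),0,-np.sin(a)],[0,sg,0])
      try:q=manip.solve_ik([X,-.055,Z],r)
      except Exception as e:q=None
      if q is not None: print(pit,X,Z,sg,np.round(q,2))
E
```

```text
pull (array([ 0.39620216, -0.04066872,  0.11913929]), [np.float64(0.4), np.float64(0.4)]) (array([ 0.39786199, -0.07879945,  0.11563782]), [np.float64(1.3), np.float64(1.3)])
[[-0.    0.35  0.94]
 [-0.    0.94 -0.35]
 [-1.   -0.    0.  ]]
[ 1.2   0.42  1.63 -0.    1.09 -0.02]
45 0.36 0.27 -1 [-0.45 -0.34  2.56  1.04  0.36  0.23]
45 0.42 0.2 1 [-0.32  0.05  2.56  2.33  0.32  2.12]
45 0.42 0.2 -1 [-0.32  0.05  2.56  2.33  0.32 -1.02]
45 0.42 0.27 -1 [-0.32 -0.19  2.48  1.17  0.25  0.17]
60 0.3 0.27 1 [-0.44 -0.46  2.48  0.35  0.67 -2.23]
60 0.3 0.27 -1 [-0.44 -0.46  2.48  0.35  0.67  0.91]
60 0.36 0.2 1 [-0.32 -0.12  2.5   0.55  0.31 -2.37]
60 0.36 0.2 -1 [-0.32 -0.12  2.5   0.55  0.31  0.77]
60 0.36 0.27 1 [-0.32 -0.3   2.4   0.3   0.56 -2.1 ]
60 0.36 0.27 -1 [-0.32 -0.3   2.4   0.3   0.56  1.04]
60 0.42 0.2 1 [-0.25 -0.01  2.4   0.48  0.27 -2.25]
60 0.42 0.2 -1 [-0.25 -0.01  2.4   0.48  0.27  0.89]
60 0.42 0.27 1 [-0.25 -0.17  2.31  0.26  0.5  -2.02]
60 0.42 0.27 -1 [-0.25 -0.17  2.31  0.26  0.5   1.12]
75 0.3 0.2 1 [-0.3  -0.18  2.44  0.13  0.64 -1.96]
75 0.3 0.2 -1 [-0.3  -0.18  2.
[... 482 characters left out ...]
7  0.8  -1.81]
75 0.42 0.27 -1 [-0.19 -0.07  2.16  0.07  0.8   1.33]
90 0.3 0.2 1 [-0.22 -0.04  2.29 -0.    0.89 -1.79]
90 0.3 0.2 -1 [-0.22 -0.04  2.29 -0.    0.89  1.35]
90 0.3 0.27 1 [-0.22 -0.17  2.21  0.    1.1  -1.79]
90 0.3 0.27 -1 [-0.22 -0.17  2.21 -0.    1.1   1.35]
90 0.36 0.2 1 [-0.18  0.06  2.19 -0.    0.89 -1.76]
90 0.36 0.2 -1 [-0.18  0.06  2.19 -0.    0.89  1.39]
90 0.36 0.27 1 [-0.18 -0.05  2.11  0.    1.08 -1.76]
90 0.36 0.27 -1 [-0.18 -0.05  2.11 -0.    1.08  1.39]
90 0.42 0.2 1 [-0.16  0.16  2.07 -0.    0.91 -1.73]
90 0.42 0.2 -1 [-0.16  0.16  2.07 -0.    0.91  1.41]
90 0.42 0.27 1 [-0.16  0.06  2.    0.    1.08 -1.73]
90 0.42 0.27 -1 [-0.16  0.06  2.   -0.    1.08  1.41]
```

```bash
python3 - <<'E'
from h import *
a=np.radians(75);r=tool_R([np.cos(a),0,-np.sin(a)],[0,1,0])
p=np.array(manip.get_position())
manip.move_to([.32,.1,.3],r)
manip.move_to([.33,-.10,.28],r); cam("wrist","w1")
manip.move_to([.33,-.02,.28],r); cam("wrist","w2")
print(manip.get_time(),manip.get_position())
E
```

```text
3.5833 [ 0.3302308  -0.01922071  0.28020222]
```

View pics/w1.png

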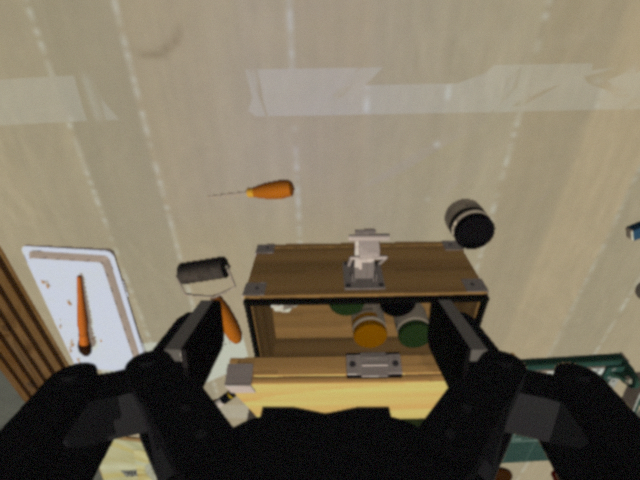

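View pics/w2.png

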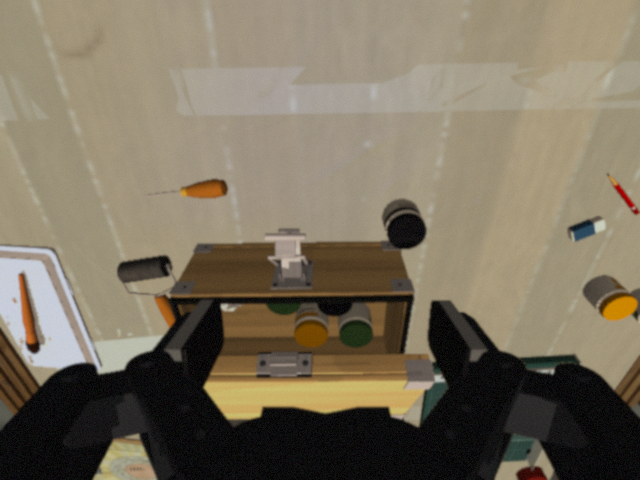

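Both wrist views show the chest front, with the pull at about (369,234) in w1 and (285,235) in w2. The latch plate is at about (363,275) in w1, and the catch on the lid at about (373,364). I'll zoom in for pixel picks.

```bash
python3 - <<'E'
import cv2,numpy as np
o=[]
for n,x in [("w1",318),("w2",240)]:
    a=cv2.imread(f"pics/{n}.png")[222:297,x:x+100]; o.append(cv2.resize(a,None,fx=7.9,fy=4*1.0*1.975,interpolation=cv2.INTER_CUBIC))
for i,a in enumerate(o): cv2.imwrite(f"pics/wz{i+1}.png",a[:600])
E
```

```text
(no output)
```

View pics/wz1.png

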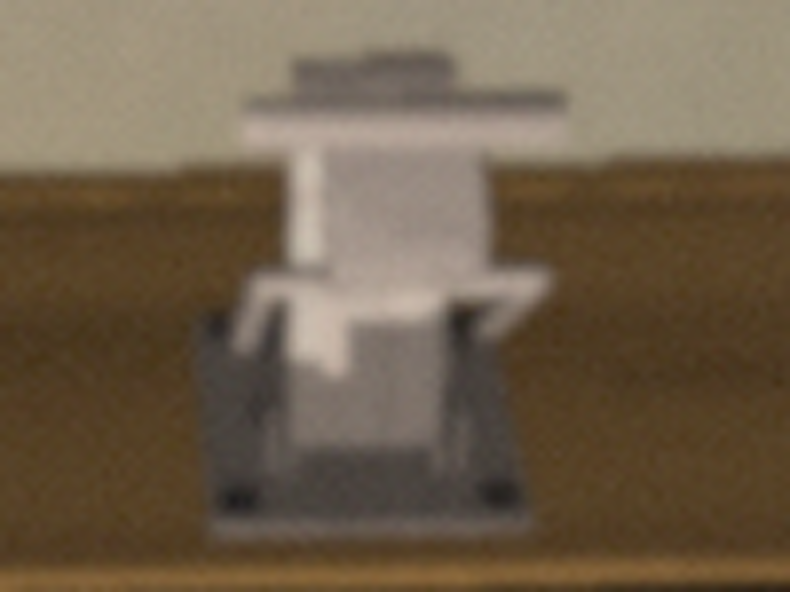

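View pics/wz2.png

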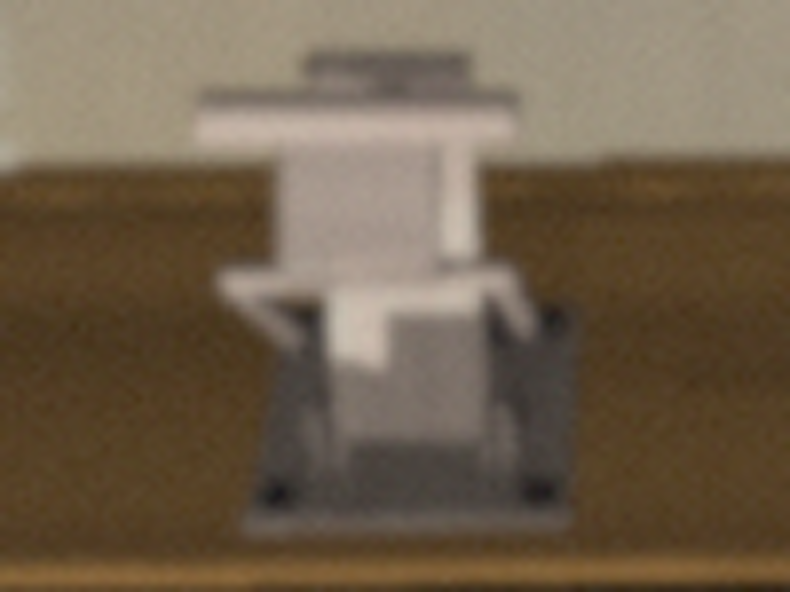

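```bash
python3 - <<'E'
from h import *
c1=load("w1");c2=load("w2");s=load("sA");t=load("tA")
A=lambda x,y:(318+x/7.9,222+y/7.9);B=lambda x,y:(240+x/7.9,222+y/7.9)
f=lambda x,y:(220+x/2.7,150+y/2.7)
g=lambda x,y:(230+x/3.4,170+y/3.4)
pr=lambda n,v:print(n,v[0].round(4),v[1])
pr("pull -y",tri([(c1,A(245,120)),(c2,B(197,122))]))
pr("pull +y",tri([(c1,A(567,120)),(c2,B(517,122))]))
pr("pull mid all",tri([(c1,A(406,120)),(c2,B(357,122)),(s,f(108.5,345)),(t,g(339,537.5))]))
pr("bar",tri([(c1,A(406,280)),(c2,B(369,280))]))
pr("lip",tri([(c1,A(375,65)),(c2,B(387,65))]))
pr("plate -y",tri([(c1,A(210,530)),(c2,B(245,527))]))
pr("plate +y",tri([(c1,A(528,530)),(c2,B(570,527))]))
E
python3 - <<'E'
import cv2
for n,x in [("w1",225),("w2",155)]:
    a=cv2.imread(f"pics/{n}.png")[230:400,x:x+285]; cv2.imwrite(f"pics/{n}r.png",cv2.resize(a,None,fx=2.8,fy=2.8,interpolation=cv2.INTER_CUBIC))
E
```

```text
pull -y [ 0.3975 -0.0773  0.1175] [np.float64(0.4), np.float64(0.4)]
pull +y [ 0.3969 -0.038   0.1183] [np.float64(0.3), np.float64(0.3)]
pull mid all [ 0.3976 -0.0584  0.1166] [np.float64(1.0), np.float64(1.0), np.float64(1.1), np.float64(1.6)]
bar [ 0.4176 -0.0568  0.1226] [np.float64(0.2), np.float64(0.2)]
lip [ 0.409  -0.0575  0.0844] [np.float64(0.3), np.float64(0.3)]
plate -y [ 0.4726 -0.0789  0.1049] [np.float64(0.1), np.float64(0.1)]
plate +y [ 0.4757 -0.0333  0.1011] [np.float64(0.0), np.float64(0.0)]
```

View pics/w1r.png

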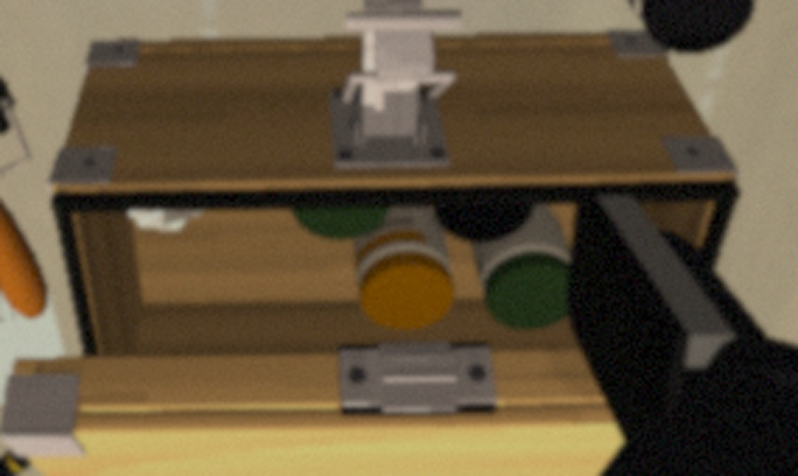

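View pics/w2r.png

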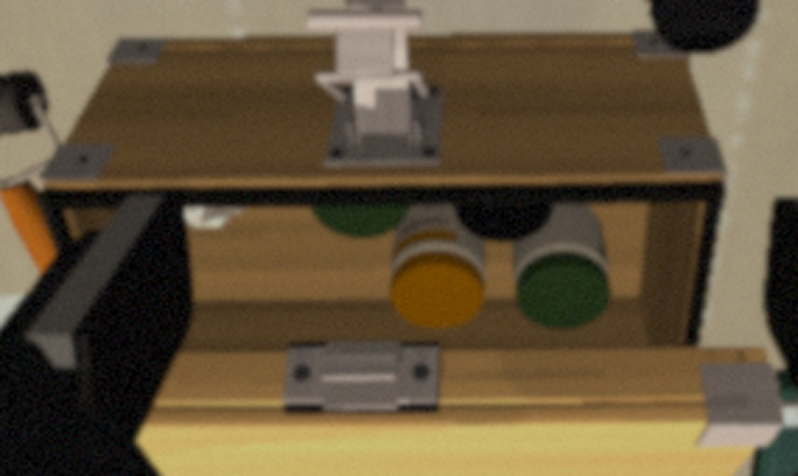

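```bash
python3 - <<'E'
from h import *
c1=load("w1");c2=load("w2")
A=lambda x,y:(225+x/2.8,230+y/2.8);B=lambda x,y:(155+x/2.8,230+y/2.8)
pr=lambda n,v:print(n,v[0].round(4),v[1])
pr("rim -y",tri([(c1,A(55,189)),(c2,B(45,187))]))
pr("rim +y",tri([(c1,A(737,184)),(c2,B(722,182))]))
for z in (.112,.116):
  print(z,[onz(c1,A(*p),z).round(4) for p in [(55,189),(737,184)]],[onz(c2,B(*p),z).round(4) for p in [(45,187),(722,182)]])
print("bottom z=0",[onz(c1,A(*p),0).round(4) for p in [(88,40),(666,33)]],[onz(c2,B(*p),0).round(4) for p in [(112,39)]])
pr("catch mid",tri([(c1,A(419,380)),(c2,B(358,378))]))
pr("catch bolt -y",tri([(c1,A(357,374)),(c2,B(302,372))]))
pr("catch bolt +y",tri([(c1,A(477,371)),(c2,B(421,371))]))
E
```

```text
rim -y [ 0.4785 -0.1893  0.1126] [np.float64(0.3), np.float64(0.3)]
rim +y [0.4705 0.076  0.1181] [np.float64(0.5), np.float64(0.5)]
0.112 [array([ 0.4786, -0.1894,  0.112 ]), array([0.4765, 0.0799, 0.112 ])] [array([ 0.4795, -0.1898,  0.112 ]), array([0.475 , 0.0779, 0.112 ])]
0.116 [array([ 0.4751, -0.1882,  0.116 ]), array([0.473 , 0.0775, 0.116 ])] [array([ 0.4759, -0.1875,  0.116 ]), array([0.4715, 0.0766, 0.116 ])]
bottom z=0 [array([ 0.4806, -0.1952, -0.    ]), array([0.4767, 0.0888, 0.    ])] [array([ 0.4817, -0.1988, -0.    ])]
catch mid [ 0.48   -0.0562  0.2015] [np.float64(0.0), np.float64(0.0)]
catch bolt -y [ 0.4846 -0.0754  0.1955] [np.float64(0.0), np.float64(0.0)]
catch bolt +y [ 0.4829 -0.0365  0.196 ] [np.float64(0.2), np.float64(0.2)]
```

```bash
cat >> h.py <<'E'
PSI=.0105; O=np.array([.5665,-.0565,0])
RZ=R.from_euler('z',PSI).as_matrix()
def W(x,y,z): return O+RZ@np.array([x,y,z],float)/1000   # chest mm -> world
def C(p): return RZ.T@(np.array(p)-O)*1000
def orient(pit,sg=1):
    a=np.radians(pit); return tool_R(RZ@[np.cos(a),0,-np.sin(a)],RZ@[0,sg,0])
DOWN=orient(90)
F=lambda: np.array(manip.get_contact_force())
def lidpt(al,extra=0):
    rx,rz=-153.,30.+extra
    return 94+rx*np.cos(al)+rz*np.sin(al),116-rx*np.sin(al)+rz*np.cos(al)
E
python3 - <<'E'
from h import *
print(lidpt(.363),lidpt(0))
manip.command_gripper(0.0,20)
x,z=lidpt(.40); p=W(x,0,z+22+25)
manip.move_to([.40,-.056,.29],DOWN); manip.move_to(p,DOWN)
print(manip.get_time(),manip.get_width(),C(manip.get_position()),F())
cam("wrist","w3");cam("scene","s3")
E
```

```text
(np.float64(-38.37746599865978), np.float64(198.37236487908842)) (np.float64(-59.0), np.float64(146.0))
5.4 -8.07200546227654e-05 [-36.75378607   0.49680423 249.91174862] [-0.17272993 -0.18932686  0.71568237]
```

View pics/s3.png

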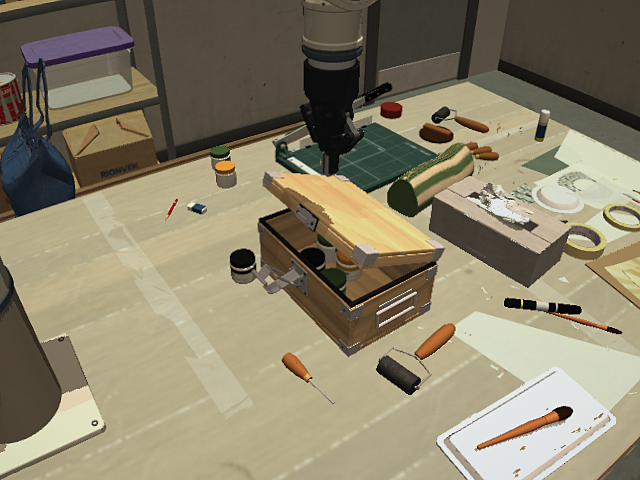

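The gripper is closed and stands above the lid, with its tip at about (330,175). Next I press the lid down by feel.

```bash
python3 - <<'E'
from h import *
f0=F()
def step(al,rate):
    x,z=lidpt(al); manip.servo_line(W(x,0,z+22),DOWN,rate=rate); return F()-f0
log=[]
al=.43
while al>.035:
    f=step(al,.06); log.append((round(al,3),f.round(1).tolist()))
    if f[2]>14: break
    al-=.04
print(log, manip.get_time()); log=[]
if f[2]<=14:
  al+=.04-.008
  while al>-.02:
    f=step(al,.02); log.append((round(al,4),round(f[2],1),round(f[0],1)))
    if f[2]>10: break
    al-=.004 if al>.012 else .0015
print(log,manip.get_time(),C(manip.get_position()),F())
E
```

```text
[(0.43, [0.2, 0.7, -0.0]), (0.39, [-0.2, -0.2, 0.1]), (0.35, [-0.6, -0.0, -0.7]), (0.31, [0.8, 1.4, -0.3]), (0.27, [-0.1, -0.4, 0.4]), (0.23, [-0.1, 0.7, -0.7]), (0.19, [-0.2, 0.5, -0.6]), (0.15, [0.0, 0.0, 0.3]), (0.11, [-0.3, 1.1, 0.4]), (0.07, [-0.1, 1.3, -0.5])] 8.2583
[(0.062, np.float64(-0.0), np.float64(0.3)), (0.058, np.float64(1.5), np.float64(-0.5)), (0.054, np.float64(1.7), np.float64(0.1)), (0.05, np.float64(0.8), np.float64(-0.4)), (0.046, np.float64(1.2), np.float64(-1.2)), (0.042, np.float64(1.2), np.float64(-0.4)), (0.038, np.float64(0.6), np.float64(0.1)), (0.034, np.float64(0.5), np.float64(0.0)), (0.03, np.float64(0.3), np.float64(-0.5)), (0.026, np.float64(0.2), np.float64(-0.9)), (0.022, np.float64(0.8), np.float64(-0.6)), (0.018, np.float64(0.9), np.float64(-1.6)), (0.014, np.float64(1.6), np.float64(-1.3)), (0.01, np.float64(1.7), np.float64(-0.1)), (0.0085, np.float64(1.0), np.float64(-1.3)), (0.007, np.float64(2.0), np.float64(-1.0)), (0.0055, np.float64(2.1), np.float64(-0.3)), (0.004, np.float64(0.6), np.float64(-0.5)), (0.0025, np.float64(1.2), np.float64(-0.3)), (0.001, np.float64(1.5), np.float64(-0.8)), (-0.0005, np.float64(0.9), np.float64(-0.9)), (-0.002, np.float64(0.2), np.float64(-1.2)), (-0.0035, np.float64(1.7), np.float64(-1.4)), (-0.005, np.float64(0.7), np.float64(-0.5)), (-0.0065, np.float64(1.9), np.float64(-0.4)), (-0.008, np.float64(0.9), np.float64(-1.1)), (-0.0095, np.float64(1.0), np.float64(-0.7)), (-0.011, np.float64(1.1), np.float64(-0.3)), (-0.0125, np.float64(1.6), np.float64(-1.4)), (-0.014, np.float64(2.0), np.float64(-0.8)), (-0.0155, np.float64(1.3), np.float64(-1.6)), (-0.017, np.float64(1.5), np.float64(-1.3)), (-0.0185, np.float64(1.1), np.float64(-0.7)), (-0.02, np.float64(1.0), np.float64(-1.0))] 16.7583 [-5.95757830e+01 -5.98936748e-03  1.64896388e+02] [-0.93726697  0.53978667  1.45957572]
```

```bash
python3 - <<'E'
from h import *
c=cam("scene","s4")
a=c["image"][100:360,220:460,::-1]; cv2.imwrite("pics/s4c.png",cv2.resize(a,None,fx=2.3,fy=2.3,interpolation=cv2.INTER_CUBIC))
E
```

```text
(no output)
```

View pics/s4c.png

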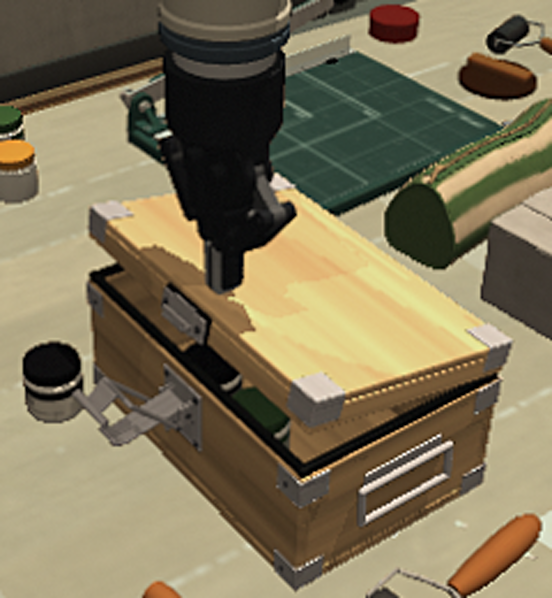

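```bash
python3 - <<'E'
from h import *
s=load("s4")
p=np.array(manip.get_position());print(p,R.from_rotvec(manip.get_ee_rot()).as_matrix()[:,0])
for d in (0,.022): print(proj(s,p-[0,0,d]))
print((220+228/2.3,100+290/2.3))
for al in (0,.1,.15,.2,.25):
    r=lambda rx,rz:(94+rx*np.cos(al)+rz*np.sin(al),116-rx*np.sin(al)+rz*np.cos(al))
    q=r(-183,30); print(al,[ (proj(s,W(q[0],y,q[1]))-[220,100])*2.3 for y in (135,-135)])
E
```

```text
[ 0.50690751 -0.05712604  0.16490873] [-5.73456085e-05 -2.09395967e-06 -9.99999998e-01]
[317.33344312 228.82672887]
[317.28282718 239.77563943]
(319.1304347826087, 226.08695652173913)
0 [array([ 90.89465495, 242.04401336]), array([308.71083926, 443.68627171])]
0.1 [array([ 93.98788066, 220.46958791]), array([315.10411497, 419.62385014])]
0.15 [array([ 96.35275056, 209.44565993]), array([319.2127147 , 407.15392002])]
0.2 [array([ 99.26269685, 198.31180251]), array([323.92326246, 394.44625061])]
0.25 [array([102.71428479, 187.10568623]), array([329.22713759, 381.54516907])]
```

```bash
python3 - <<'E'
from h import *
c=cam("wrist","w4"); print(F(),manip.get_time(), manip.get_width())
c=cam("top","t4")
a=c["image"][130:345,230:450,::-1]; cv2.imwrite("pics/t4c.png",cv2.resize(a,None,fx=2.7,fy=2.7,interpolation=cv2.INTER_CUBIC))
E
```

```text
[-0.35007711 -0.13472065  1.63207668] 16.8583 -6.078171623146584e-05
```

View pics/w4.png

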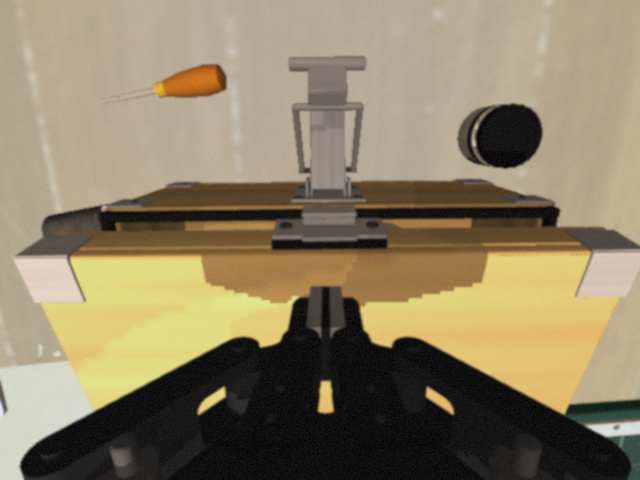

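View pics/t4c.png

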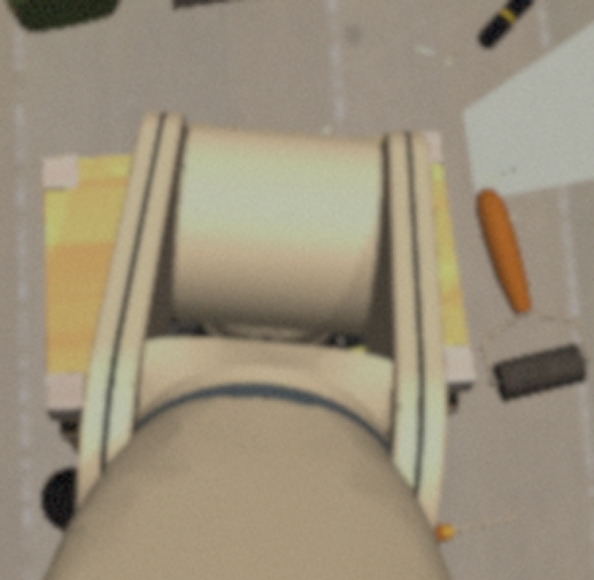

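```bash
python3 - <<'E'
from h import *
s=load("w4");p=np.array(manip.get_position())
for d in (-.02,0,.01,.022): print(d,proj(s,p-[0,0,d]),proj(s,p-[.011,0,d]),proj(s,p-[-.011,0,d]))
E
```

```text
-0.02 [326.26771831 318.15153369] [326.55395628 294.3499123 ] [325.99381113 340.88852159]
0 [326.20397751 296.89137536] [326.45538344 275.4240088 ] [325.96209546 317.51847981]
0.01 [326.1772133  287.97931601] [326.41418686 267.52323712] [325.94870503 307.68199834]
0.022 [326.14864757 278.47701599] [326.37034084 259.12010899] [325.93436586 297.16831138]
```

```bash
python3 - <<'E'
from h import *
f0=np.array([-.3,0,.5])
al0=.15; x0,z0=lidpt(al0); p0=C(manip.get_position())
log=[];t0=manip.get_time()
for k in range(40):
    al=al0-.015*(k+1) if k<5 else al0-.075-.004*(k-4)
    x,z=lidpt(al)
    manip.servo_line(W(x0-x0+p0[0],0,p0[2]+z-z0),DOWN,rate=.03); f=F()-f0
    log.append((round(al,4),f.round(1)[[0,2]].tolist()))
    if f[2]>6: break
    if k==8: break
print(log,manip.get_time(),C(manip.get_position()))
cam("wrist","w5")
c=cam("scene","s5")
a=c["image"][100:360,220:460,::-1]; cv2.imwrite("pics/s5c.png",cv2.resize(a,None,fx=2.3,fy=2.3,interpolation=cv2.INTER_CUBIC))
E
```

```text
[(0.135, [-0.0, 0.1]), (0.12, [-0.0, -0.1]), (0.105, [0.7, 0.2]), (0.09, [1.5, -0.5]), (0.075, [0.0, -0.6]), (0.071, [0.2, 1.1]), (0.067, [0.3, 1.1]), (0.063, [-1.1, 0.9]), (0.059, [-0.5, 0.3])] 19.1583 [-5.95690032e+01 -4.54538947e-03  1.51310103e+02]
```

View pics/s5c.png

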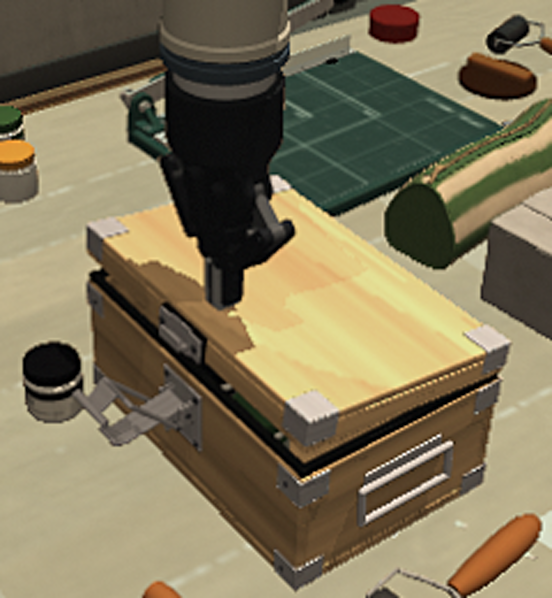

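View pics/w5.png

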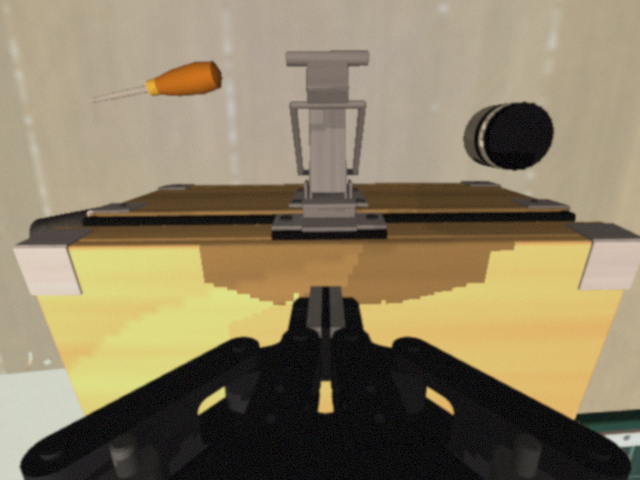

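```bash
python3 - <<'E'
from h import *
f0=np.array([-.3,0,.5])
p0=C(manip.get_position()); log=[];z=p0[2]
tau0=np.array(manip.get_tau())
while z>p0[2]-16:
    z-= .8 if z>p0[2]-4 else .25
    manip.servo_line(W(p0[0],0,z),DOWN,rate=.03); f=F()-f0
    log.append((round(z,2),round(C(manip.get_position())[2],2),round(f[2],1)))
    if f[2]>7: break
print(log,manip.get_time(),manip.get_tau()-tau0)
E
```

```text
[(np.float64(150.53), np.float64(150.46), np.float64(-0.1)), (np.float64(149.73), np.float64(149.65), np.float64(0.3)), (np.float64(148.93), np.float64(148.88), np.float64(-0.1)), (np.float64(148.13), np.float64(148.05), np.float64(0.1)), (np.float64(147.33), np.float64(147.28), np.float64(0.1)), (np.float64(147.08), np.float64(147.07), np.float64(0.9)), (np.float64(146.83), np.float64(146.82), np.float64(1.6)), (np.float64(146.58), np.float64(146.57), np.float64(1.8)), (np.float64(146.33), np.float64(146.31), np.float64(2.0)), (np.float64(146.08), np.float64(146.06), np.float64(1.8)), (np.float64(145.83), np.float64(145.8), np.float64(1.3)), (np.float64(145.58), np.float64(145.56), np.float64(1.8)), (np.float64(145.33), np.float64(145.32), np.float64(1.4)), (np.float64(145.08), np.float64(145.07), np.float64(0.1)), (np.float64(144.83), np.float64(144.79), np.float64(1.2)), (np.float64(144.58), np.float64(144.56), np.float64(0.7)), (np.float64(144.33), np.float64(144.31), np.float64(0.2)), (np.float64(144.08), np.float64(144.11), np.float64(1.3)), (np.float64(143.83), np.float64(143.
[... 1139 characters left out ...]
1)), (np.float64(138.83), np.float64(138.81), np.float64(-0.3)), (np.float64(138.58), np.float64(138.56), np.float64(0.8)), (np.float64(138.33), np.float64(138.33), np.float64(0.4)), (np.float64(138.08), np.float64(138.07), np.float64(0.7)), (np.float64(137.83), np.float64(137.8), np.float64(1.0)), (np.float64(137.58), np.float64(137.56), np.float64(1.3)), (np.float64(137.33), np.float64(137.35), np.float64(1.7)), (np.float64(137.08), np.float64(137.2), np.float64(3.5)), (np.float64(136.83), np.float64(137.13), np.float64(6.6)), (np.float64(136.58), np.float64(137.05), np.float64(8.3))] 31.2583 [ 8.69432604e-02  2.93136835e+00  9.83685851e-01  5.66675660e-02
 -1.00836502e+00 -8.56339484e-04]
```

```bash
python3 - <<'E'
from h import *
cam("wrist","w6")
c=cam("scene","s6")
a=c["image"][100:360,220:460,::-1]; cv2.imwrite("pics/s6c.png",cv2.resize(a,None,fx=2.3,fy=2.3,interpolation=cv2.INTER_CUBIC))
E
```

```text
(no output)
```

View pics/s6c.png

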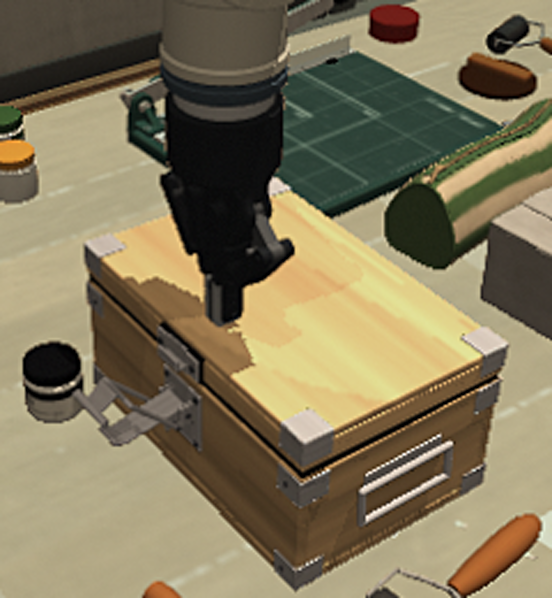

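View pics/w6.png

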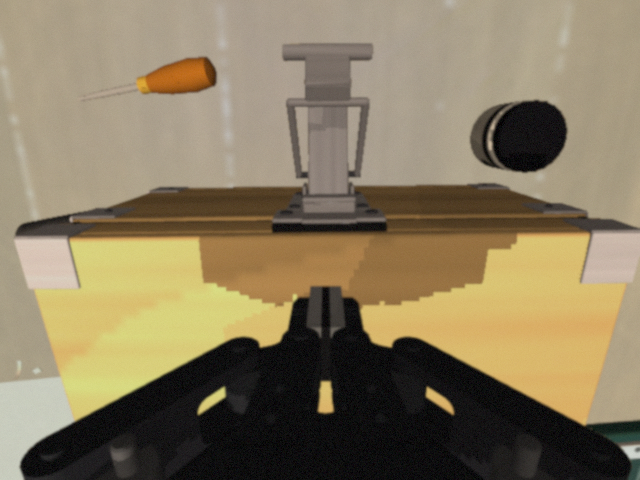

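```bash
python3 - <<'E'
from h import *
c=load("w2");M=c["mount"]
K=dict(c);K["cam_to_world"]=M
for d in (-.04,-.03,-.022,-.01,0,.01,.022):
    print(d,[proj(K,np.array([d,y,z])).round(0) for y in (-.0425,.0425) for z in (-.011,.011)])
E
```

```text
-0.04 [array([208., 318.]), array([214., 370.]), array([445., 318.]), array([439., 370.])]
-0.03 [array([216., 305.]), array([221., 354.]), array([437., 305.]), array([431., 354.])]
-0.022 [array([222., 296.]), array([226., 343.]), array([431., 296.]), array([426., 343.])]
-0.01 [array([230., 283.]), array([233., 328.]), array([423., 284.]), array([419., 328.])]
0 [array([235., 275.]), array([239., 317.]), array([417., 275.]), array([414., 317.])]
0.01 [array([240., 267.]), array([243., 307.]), array([412., 267.]), array([409., 307.])]
0.022 [array([245., 258.]), array([248., 296.]), array([407., 259.]), array([404., 297.])]
```

```bash
python3 - <<'E'
from h import *
c1=load("w1");c2=load("w2");s=load("sA");t=load("tA")
A=lambda x,y:(318+x/7.9,222+y/7.9);B=lambda x,y:(240+x/7.9,222+y/7.9)
f=lambda x,y:(220+x/2.7,150+y/2.7)
g=lambda x,y:(230+x/3.4,170+y/3.4)
for ob in ([(c1,A(406,120)),(c2,B(357,122)),(load("w4"),(327.5,63)),(load("w6"),(327.5,51)),(s,f(108.5,345)),(t,g(339,537.5))],
 [(c1,A(406,120)),(c2,B(357,122)),(load("w4"),(327.5,63)),(load("w6"),(327.5,51))]):
  v=tri(ob);print(v,C(v[0]))
v=tri([(c1,A(406,280)),(c2,B(369,280)),(load("w4"),(328,105.5)),(load("w6"),(328,102))]);print("bar",v,C(v[0]))
M=load("w2")["mount"]
for p in [W(-169,0,110),W(-169,0,94),W(-114,0,125),W(-104,0,160)]:
  for sg in(1,-1):
    q=manip.solve_ik(p,orient(90,sg)); print(p.round(3),sg,None if q is None else np.round(q,2))
# push poses: tip at TCP-.009 
for pit in (30,40,45,50,55,60,70):
  a=np.radians(pit)
  for th in (1.07,.5,0):
    d=np.array([-np.sin(th),-np.cos(th)]);n=np.array([-np.cos(th),np.sin(th)])
    tip=np.array([-96.5,84])+42*d+7.75*n
    tcp=tip+9*np.array([np.cos(a),-np.sin(a)])
    for sg in (1,-1):
      q=manip.solve_ik(W(tcp[0],0,tcp[1]),orient(pit,sg)); print(pit,th,sg,None if q is None else np.round(q,2))
E
```

```text
(array([ 0.39756488, -0.05814657,  0.11664016]), [np.float64(0.7), np.float64(0.9), np.float64(0.6), np.float64(0.5), np.float64(1.4), np.float64(1.8)]) [-1.68943100e+02  1.27310780e-01  1.16640158e+02]
(array([ 0.3975553 , -0.05761188,  0.11741838]), [np.float64(0.4), np.float64(0.4), np.float64(0.1), np.float64(0.1)]) [-168.94706441    0.66207185  117.41837695]
bar (array([ 0.41879855, -0.05695578,  0.12101428]), [np.float64(0.5), np.float64(0.2), np.float64(0.2), np.float64(0.4)]) [-147.69809099    1.09507891  121.01427582]
[ 0.398 -0.058  0.11 ] 1 [-0.18  0.3   2.18 -0.    0.66 -1.76]
[ 0.398 -0.058  0.11 ] -1 [-0.18  0.3   2.18  0.    0.66  1.39]
[ 0.398 -0.058  0.094] 1 [-0.18  0.34  2.19 -0.    0.61 -1.76]
[ 0.398 -0.058  0.094] -1 [-0.18  0.34  2.19  0.    0.61  1.39]
[ 0.453 -0.058  0.125] 1 [-0.15  0.34  2.06 -0.    0.74 -1.73]
[ 0.453 -0.058  0.125] -1 [-0.15  0.34  2.06  0.    0.74  1.41]
[ 0.463 -0.058  0.16 ] 1 [-0.15  0.29  2.02 -0.    0.83 -1.73]
[ 0.463 -0.058  0.16 ] -1 [-0.15  0.29  2.02  0.    0.83  1.41]
30 1.07 1 None
30 1.07 -1 None
30 0.5 1 [-0.38  1.05  2.58 
[... 891 characters left out ...]
58]
50 0 -1 [-0.26  0.66  2.47  2.86  0.68 -1.56]
55 1.07 1 [-0.27  0.5   2.5   2.78  0.47  1.66]
55 1.07 -1 [-0.27  0.5   2.5   2.78  0.47 -1.48]
55 0.5 1 [-0.26  0.57  2.47  2.82  0.51  1.63]
55 0.5 -1 [-0.26  0.57  2.47  2.82  0.51 -1.51]
55 0 1 [-0.24  0.6   2.43  2.84  0.5   1.63]
55 0 -1 [-0.24  0.6   2.43  2.84  0.5  -1.51]
60 1.07 1 [-0.25  0.45  2.45  2.68  0.29  1.79]
60 1.07 -1 [-0.25  0.45  2.45  2.68  0.29 -1.35]
60 0.5 1 [-0.24  0.52  2.42  2.75  0.33  1.72]
60 0.5 -1 [-0.24  0.52  2.42  2.75  0.33 -1.42]
60 0 1 [-0.22  0.55  2.39  2.77  0.33  1.72]
60 0 -1 [-0.22  0.55  2.39  2.77  0.33 -1.42]
70 1.07 1 None
70 1.07 -1 None
70 0.5 1 None
70 0.5 -1 None
70 0 1 None
70 0 -1 None
```

The lid now sits on its seal, with the rim gap closed, at about 8 N. In w6 the pull is at (327,51), the bar at (328,102) and the catch at (328,215). I'll zoom in on the catch.

```bash
python3 - <<'E'
import cv2
a=cv2.imread("pics/w6.png")[165:240,265:390]; cv2.imwrite("pics/w6z.png",cv2.resize(a,None,fx=6.3,fy=6.3,interpolation=cv2.INTER_CUBIC))
E
```

```text
(no output)
```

View pics/w6z.png

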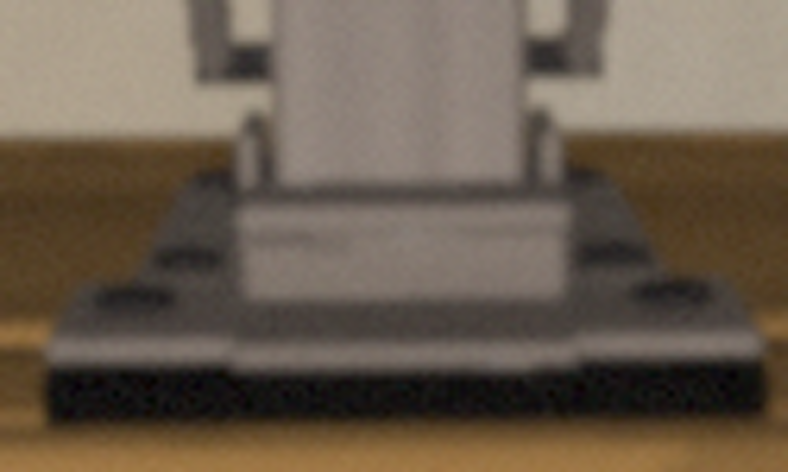

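```bash
python3 - <<'E'
from h import *
c=load("w6")
for y in (335,342,370,420): print(y,C(onz(c,(329.3,165+y/6.3),.142)).round(1))
for y in (185,205,240,300): print(y,C(onz(c,(329.3,165+y/6.3),.135)).round(1))
print("lid front edge z146", C(onz(c,(329.3,165+425/6.3),.146)).round(1))
E
```

```text
335 [-99.    1.3 142. ]
342 [-98.6   1.3 142. ]
370 [-96.6   1.3 142. ]
420 [-93.    1.3 142. ]
185 [-108.1    1.4  135. ]
205 [-106.7    1.4  135. ]
240 [-104.2    1.4  135. ]
300 [-99.9   1.4 135. ]
lid front edge z146 [-93.8   1.3 146. ]
```

```bash
cat >> h.py <<'E'
PV=np.array([-99.8,84.]); SEAT=np.array([-101.3,131.])
def link(b):
    b=np.array(b)-PV; D=np.hypot(*b)
    ca=(D*D+11.5**2-53.5**2)/(2*D*11.5); a=np.arccos(np.clip(ca,-1,1))
    g=np.arctan2(-b[0],b[1])+a      # angle from up toward -x
    pin=11.5*np.array([-np.sin(g),np.cos(g)]); v=b-pin
    lam=np.arctan2(-v[0],v[1]); R2=np.array([[np.cos(lam),-np.sin(lam)],[np.sin(lam),np.cos(lam)]])
    return np.pi-g, lam, b+R2@[-18,12]+PV      # lever angle, lean, pull pos
E
python3 - <<'E'
from h import *
b0=[-147.7,121]
print(link(b0)); print(link(SEAT+[-15,10])); print(link(SEAT+[0,9])); print(link(SEAT))
p=C(manip.get_position())
manip.servo_line(W(p[0],0,p[2]+30),DOWN,rate=.2)
manip.move_to(W(-169,.7,175),DOWN)
manip.command_gripper(.085)
f0=F()
manip.servo_line(W(-169,.7,95),DOWN,rate=.12)
print(F()-f0,manip.get_time(),manip.get_position())
cam("wrist","w7"); c=cam("scene","s7")
a=c["image"][150:350,200:440,::-1]; cv2.imwrite("pics/s7c.png",cv2.resize(a,None,fx=2.8,fy=2.8,interpolation=cv2.INTER_CUBIC))
E
```

```text
(np.float64(1.3925992340113411), np.float64(0.7529272123673157), array([-169.03975958,  117.44828761]))
(np.float64(1.9074408837899002), np.float64(0.10572045130213077), array([-135.46578583,  151.0335763 ]))
(np.float64(1.8664242088765413), np.float64(-0.17853808493302775), array([-116.88278557,  155.00589197]))
(np.float64(1.038652957890073), np.float64(-0.15784714477691036), array([-117.18991394,  145.68028048]))
[-0.52231766  1.15420286 -0.22711745] 33.775 [ 0.39784154 -0.05764079  0.09531585]
```

View pics/s7c.png

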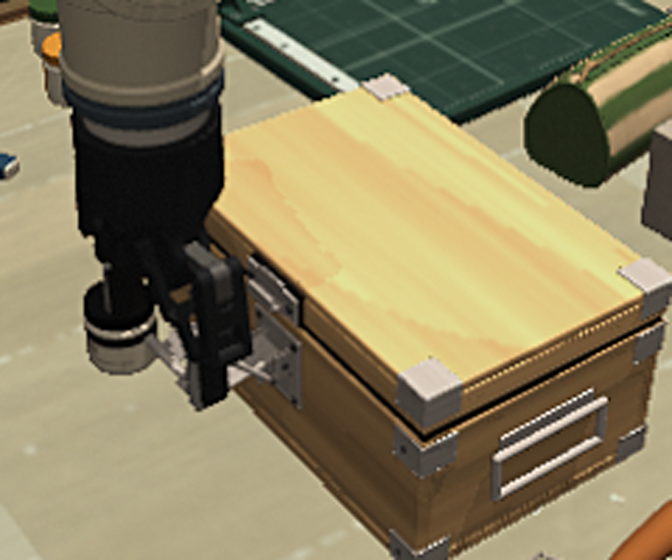

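View pics/w7.png

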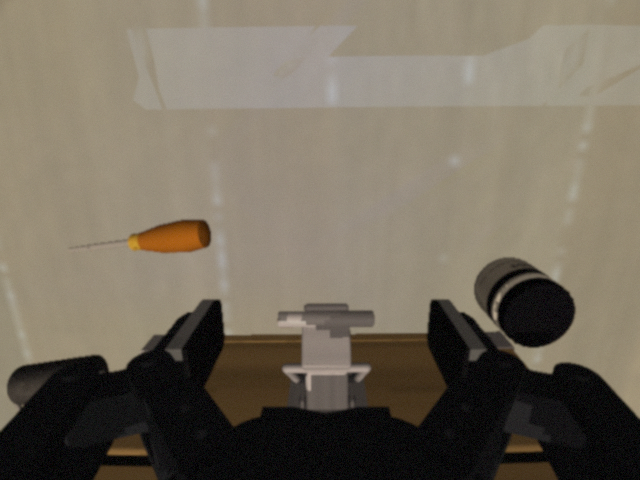

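```bash
python3 - <<'E'
from h import *
f0=F()
manip.command_gripper(.03,35)
print(manip.get_width(),F()-f0,manip.get_time())
cam("wrist","w8")
E
```

```text
0.03802105798567403 [-1.35100763  0.87453214  0.45744406] 34.3917
```

View pics/w8.png

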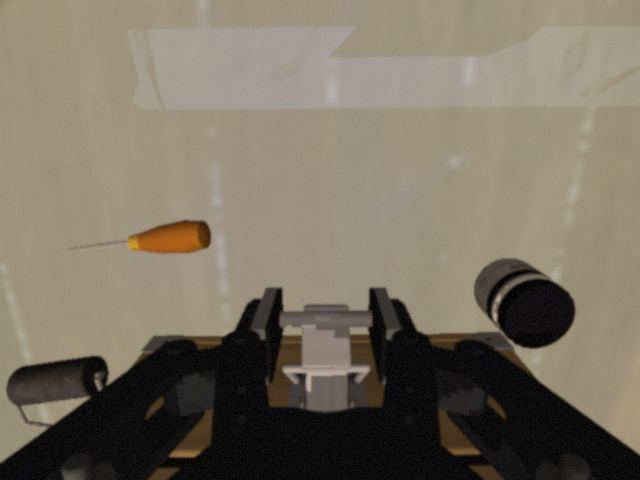

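```bash
cat >> h.py <<'E'
DZ=-22.1;DX=.3
def gobar(b,rate):
    th,lam,P=link(b); manip.servo_line(W(P[0]+DX,.7,P[1]+DZ),DOWN,rate=rate); return th
def pol(b): b=np.array(b)-PV; return np.hypot(*b),np.arctan2(-b[0],b[1])
def unpol(r,a): return PV+r*np.array([-np.sin(a),np.cos(a)])
E
python3 - <<'E'
from h import *
r0,a0=pol([-147.7,121]);r1,a1=pol(SEAT+[-15,9.5]); f0=F()
for u in np.linspace(0,1,6)[1:]:
    th=gobar(unpol(r0+u*(r1-r0),a0+u*(a1-a0)),.08); print(round(th,2),(F()-f0).round(1))
print(manip.get_width(),manip.get_time(),C(manip.get_position()))
cam("wrist","w9"); c=cam("scene","s9")
a=c["image"][150:350,200:440,::-1]; cv2.imwrite("pics/s9c.png",cv2.resize(a,None,fx=2.8,fy=2.8,interpolation=cv2.INTER_CUBIC))
a=cv2.imread("pics/w9.png")[265:400,225:425]; cv2.imwrite("pics/w9z.png",cv2.resize(a,None,fx=4,fy=4,interpolation=cv2.INTER_CUBIC))
E
```

```text
1.48 [-0.3  0.3 -0.4]
1.58 [ 0.9 -0.2 -0.9]
1.67 [-0.2  1.3 -0.9]
1.77 [-1.2  1.5 -0.4]
1.86 [-0.5  2.4 -0. ]
0.03773635745834128 35.7833 [-134.67895305    0.76837792  128.66837234]
```

View pics/w9z.png

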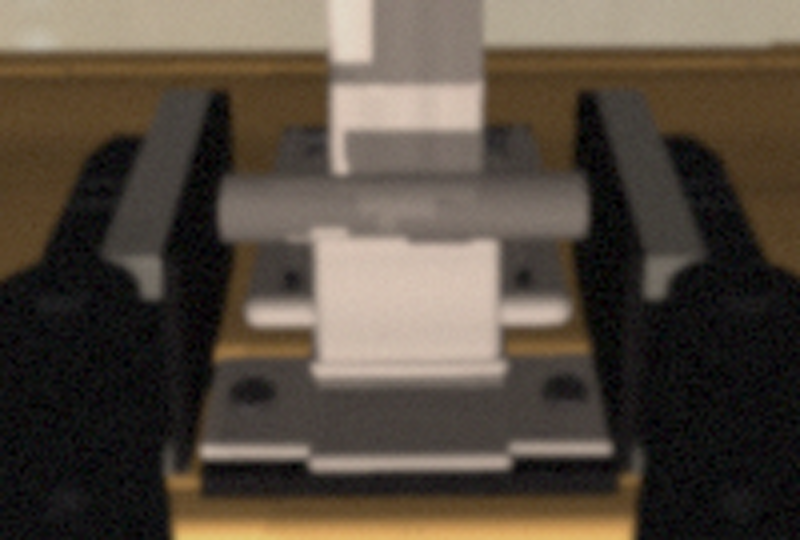

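View pics/s9c.png

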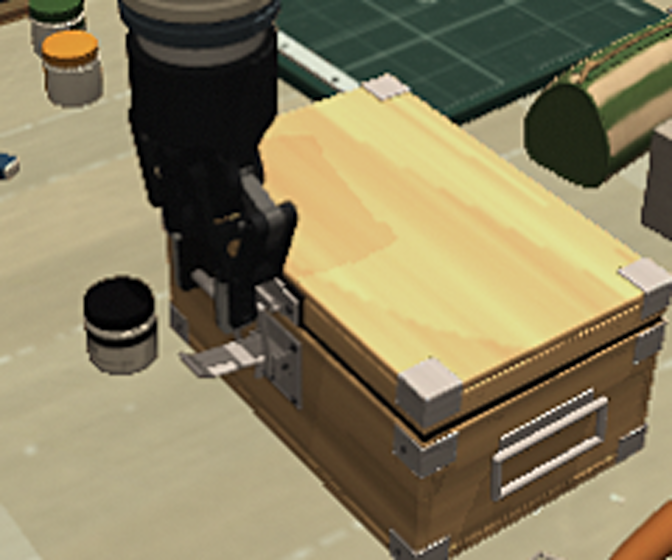

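```bash
python3 - <<'E'
from h import *
c=load("w9")
q=lambda x,y:(225+x/4,265+y/4)
for z in (.138,.1405,.143): print("bar",z,C(onz(c,q(407,312),z)).round(1))
for z in (.148,.1505,.153): print("rod",z,C(onz(c,q(403,208),z)).round(1))
print("lip z135 outer/inner",C(onz(c,q(407,362),.135)).round(1),C(onz(c,q(407,378),.135)).round(1))
print("plate front z142",C(onz(c,q(407,455),.142)).round(1),"back",C(onz(c,q(407,470),.142)).round(1),"lid",C(onz(c,q(407,492),.146)).round(1))
print("bar ends mm",C(onz(c,q(245,312),.1405)).round(1),C(onz(c,q(570,312),.1405)).round(1))
E
```

```text
bar 0.138 [-115.6    1.   138. ]
bar 0.1405 [-117.2    1.   140.5]
bar 0.143 [-118.9    1.   143. ]
rod 0.148 [-134.8    0.6  148. ]
rod 0.1505 [-136.2    0.6  150.5]
rod 0.153 [-137.6    0.6  153. ]
lip z135 outer/inner [-106.6    1.   135. ] [-104.4    1.   135. ]
plate front z142 [-98.8   1.  142. ] back [-96.7   1.  142. ] lid [-96.9   1.  146. ]
bar ends mm [-117.2  -17.5  140.5] [-117.2   19.7  140.5]
```

```bash
python3 - <<'E'
from h import *
f0=F()
gobar(SEAT+[-7,8.5],.05); log=[(F()-f0).round(1).tolist()]
x=-3.
base=[]
while x<3.5:
    gobar(SEAT+[x,8.5],.03); f=F()-f0; log.append((round(x,2),f.round(1)[[0,2]].tolist()))
    if f[0]<-4.5 or np.linalg.norm(f)>9: break
    x+=.5
print(log,manip.get_time(),manip.get_width(),C(manip.get_position()))
cam("wrist","w10")
a=cv2.imread("pics/w10.png")[265:400,225:425]; cv2.imwrite("pics/w10z.png",cv2.resize(a,None,fx=4,fy=4,interpolation=cv2.INTER_CUBIC))
E
```

```text
[[1.8, 1.6, -0.5], (-3.0, [1.5, -2.0]), (-2.5, [0.6, -3.3]), (-2.0, [0.9, -4.2]), (-1.5, [1.5, -3.1]), (-1.0, [1.4, -2.7]), (-0.5, [1.8, -3.1]), (0.0, [1.7, -2.6]), (0.5, [1.3, -3.7]), (1.0, [0.5, -3.3]), (1.5, [0.8, -3.5]), (2.0, [0.4, -3.8]), (2.5, [1.5, -2.8]), (3.0, [1.1, -3.6])] 39.5583 0.037655923369460914 [-112.68049596    0.68710888  133.28906619]
```

View pics/w10z.png

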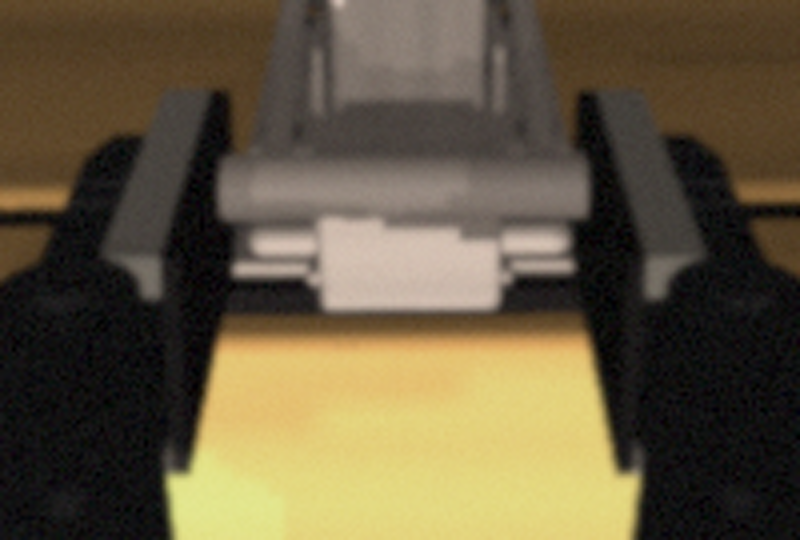

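```bash
python3 - <<'E'
from h import *
c=load("w10")
q=lambda x,y:(225+x/4,265+y/4)
print("cam",C(c["cam_to_world"][:3,3]))
for z in (.1375,.1395,.143): print("bar",z,C(onz(c,q(407,241),z)).round(1))
for z in (.151,.1545): print("rod",z,C(onz(c,q(403,188),z)).round(1))
print("wing edge ",[C(onz(c,q(270,y),.138)).round(1) for y in(262,275)], "wood", C(onz(c,q(407,333),.146)).round(1),C(onz(c,q(407,312),.146)).round(1))
print(link(SEAT+[3,8.5]))
E
cp pics/w10.png /tmp/; python3 -c "
import cv2
a=cv2.imread('pics/w10.png')[295:350,270:380]; cv2.imwrite('pics/w10y.png',cv2.resize(a,None,fx=7,fy=7,interpolation=cv2.INTER_LANCZOS4))"
```

```text
cam [-187.37875412    0.47537019  285.02578665]
bar 0.1375 [-99.9   1.  137.5]
bar 0.1395 [-101.1    0.9  139.5]
bar 0.143 [-103.2    0.9  143. ]
rod 0.151 [-114.3    0.5  151. ]
rod 0.1545 [-116.2    0.5  154.5]
wing edge  [array([-97.4, -15.3, 138. ]), array([-95.6, -15.4, 138. ])] wood [-93.    0.9 146. ] [-95.8   0.9 146. ]
(np.float64(1.8774934598771713), np.float64(-0.2351203873275977), array([-113.00923271,  155.36311676]))
```

View pics/w10y.png

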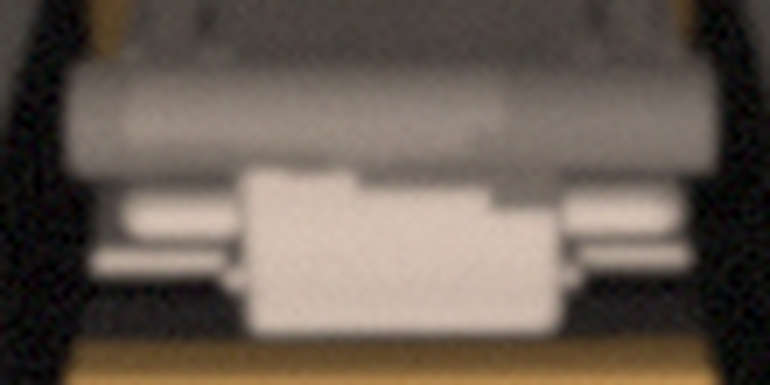

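```bash
python3 - <<'E'
from h import *
f0=np.array([0,0,0.]);log=[]
f0=F()
x=3.4
while x<7:
    gobar(SEAT+[x,8.5],.03); f=F()-f0; log.append((round(x,2),f.round(1).tolist()))
    if f[0]<-3 or np.linalg.norm(f)>8: break
    x+=.4
print(f0,log,manip.get_time(),manip.get_width(),C(manip.get_position()))
cam("wrist","w11")
a=cv2.imread('pics/w11.png')[295:350,270:380]; cv2.imwrite('pics/w11y.png',cv2.resize(a,None,fx=7,fy=7,interpolation=cv2.INTER_LANCZOS4))
E
```

```text
[-1.43385811  3.75762543 -2.50011459] [(3.4, [-2.4, -0.5, 0.7]), (3.8, [-4.1, -0.9, 0.9])] 40.1083 0.03742796001206769 [-112.50672712    0.73927055  133.25815599]
```

View pics/w11y.png

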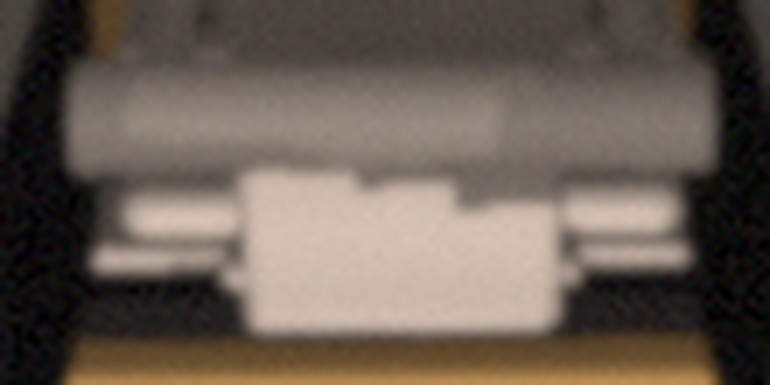

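```bash
python3 - <<'E'
from h import *
gobar(SEAT+[2.4,8.5],.03); f0=F(); log=[]
z=8.5
while z>-2:
    z-=1 if z>2 else .5
    gobar(SEAT+[2.4,z],.03); f=F(); log.append((round(z,2),f.round(1)[[0,2]].tolist()))
    if abs(f[0])>7 or f[2]>8: break
print(f0,log,manip.get_time(),manip.get_width(),C(manip.get_position()))
cam("wrist","w12")
a=cv2.imread('pics/w12.png')[275:385,240:410]; cv2.imwrite('pics/w12y.png',cv2.resize(a,None,fx=4.5,fy=4.5,interpolation=cv2.INTER_LANCZOS4))
E
```

```text
[-2.87494697  3.79020418 -1.61892642] [(7.5, [-2.4, 2.3]), (6.5, [-1.4, 2.8]), (5.5, [-2.3, 2.4]), (4.5, [-2.2, 2.2]), (3.5, [-3.0, 1.2]), (2.5, [-2.1, 1.3]), (1.5, [-0.7, 1.6]), (1.0, [-3.0, 4.3]), (0.5, [-3.7, 7.2]), (0.0, [-5.3, 9.5])] 42.9083 0.03779548015489621 [-113.73192904    0.70624752  124.80166895]
```

View pics/w12y.png

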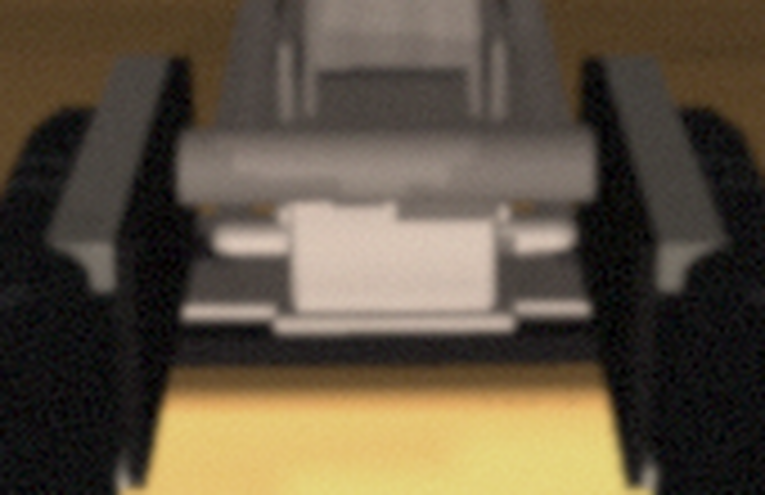

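```bash
python3 - <<'E'
from h import *
log=[]
gobar(SEAT+[2.4,1.0],.03); log.append(F().round(1).tolist())
x=2.4
while x>-.5:
    x-=.5; gobar(SEAT+[x,1.],.03); f=F(); log.append((round(x,1),f.round(1)[[0,2]].tolist()))
    if f[0]>4.5: break
gobar(SEAT+[x+.6,1.0],.03); log.append(F().round(1).tolist())
print(log,manip.get_time())
E
```

```text
[[-3.0, 3.5, 1.7], (1.9, [-0.6, 1.1]), (1.4, [-0.2, 2.3]), (0.9, [-1.1, 0.7]), (0.4, [0.7, 1.0]), (-0.1, [2.9, 1.3]), (-0.6, [4.3, 0.6]), [4.0, 4.7, 1.0]] 44.9583
```

```bash
python3 - <<'E'
from h import *
gobar(SEAT+[1.3,1.0],.03)
manip.command_gripper(.07); 
p=C(manip.get_position()); f=F()
manip.servo_line(W(p[0],.7,p[2]+45),DOWN,rate=.12)
cam("wrist","w13")
print(f,F(),manip.get_time())
a=cv2.imread('pics/w13.png')[245:380,225:425]; cv2.imwrite('pics/w13y.png',cv2.resize(a,None,fx=4,fy=4,interpolation=cv2.INTER_LANCZOS4))
c=cam("scene","s13");a=c["image"][150:350,200:440,::-1]; cv2.imwrite("pics/s13c.png",cv2.resize(a,None,fx=2.8,fy=2.8,interpolation=cv2.INTER_CUBIC))
E
```

```text
[ 0.1438056   0.4679572  -1.15937601] [-0.03008736  0.78992023 -0.2345068 ] 46.2
```

View pics/w13y.png

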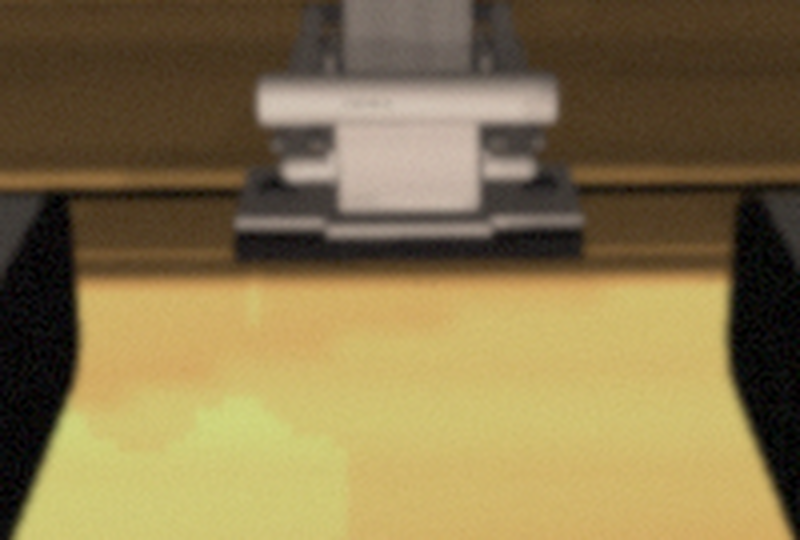

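View pics/s13c.png

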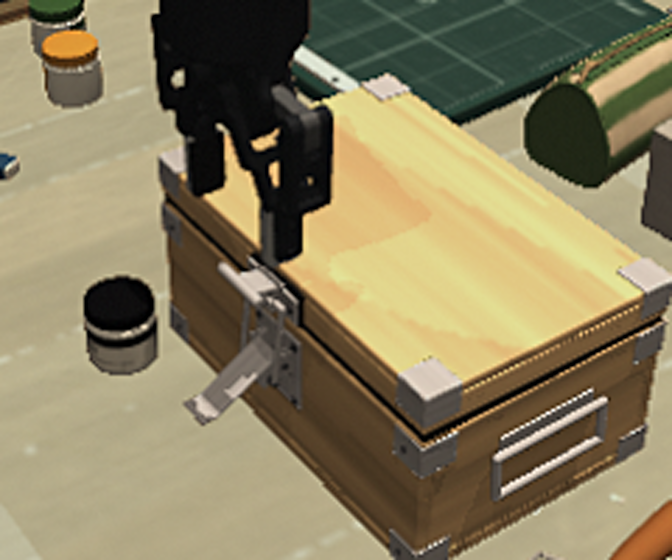

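```bash
cat >> h.py <<'E'
def push(th,off=0.,sg=1):
    al=np.radians(42+15*np.clip(th/1.07,0,1.1)); px,pz=-98.5,84.
    d=np.array([-np.sin(th),-np.cos(th)]);n=np.array([-np.cos(th),np.sin(th)])
    u=np.array([np.sin(al),np.cos(al)]);t=np.array([np.cos(al),-np.sin(al)])
    c=np.array([px,pz])+(44+5*(1-min(th,1.07)/1.07))*d+(7.75+off+11*abs(np.sin(al-th)))*n
    tcp=c+9*t
    return W(tcp[0],.7,tcp[1]),orient(np.degrees(al),sg)
E
python3 - <<'E'
from h import *
for th,off in ((1.15,25),(1.15,5),(.8,0),(.4,0),(.1,0),(0,-3)):
    p,o=push(th,off); q=manip.solve_ik(p,o); print(th,C(p).round(0),None if q is None else np.round(q,2))
p,o=push(1.15,25); q=np.array(manip.solve_ik(p,o)); qr=q.copy(); qr[1]-=.35; print(qr.round(2))
manip.command_gripper(0.0,20)
pc=C(manip.get_position()); manip.servo_line(W(-185,.7,230),DOWN,rate=.3)
manip.set_joints(qr); print(manip.get_time(),C(manip.get_position()).round(0))
E
```

```text
1.15 [-148.    1.   90.] [-0.27  0.36  2.49  2.6   0.29  1.85]
1.15 [-140.    1.   71.] [-0.26  0.43  2.48  2.7   0.34  1.75]
0.8 [-132.    1.   52.] [-0.28  0.56  2.51  2.82  0.58  1.61]
0.4 [-122.    1.   39.] [-0.3   0.7   2.53  2.86  0.82  1.54]
0.1 [-111.    1.   31.] [-0.3   0.8   2.53  2.87  0.99  1.5 ]
0 [-104.    1.   29.] [-0.3   0.82  2.52  2.87  1.03  1.5 ]
[-0.27  0.01  2.49  2.6   0.29  1.85]
50.4 [-99. -14. 247.]
```

```bash
python3 - <<'E'
from h import *
p,o=push(1.15,25)
for X,Z in ((-200,247),(-190,200),(-180,160),(-170,130),(-160,110),(-148,90)):
    q=manip.solve_ik(W(X,.7,Z),o); print(X,Z,None if q is None else np.round(q,2))
print(np.round(manip.get_joint_positions(),2))
E
```

```text
-200 247 [-0.34 -0.24  2.44  0.44  0.44 -2.27]
-190 200 None
-180 160 None
-170 130 [-0.3   0.19  2.52  2.13  0.19  2.31]
-160 110 [-0.29  0.28  2.51  2.42  0.24  2.02]
-148 90 [-0.27  0.36  2.49  2.6   0.29  1.85]
[-0.27  0.01  2.49  2.6   0.29  1.85]
```

```bash
python3 - <<'E'
from h import *
p,o=push(1.15,25); q=np.array(manip.solve_ik(p,o))
a=np.array(manip.get_joint_positions()); a[0]+=.25; b=q.copy(); b[0]+=.25
manip.set_joints(a); print(manip.get_time())
manip.set_joints(b); print(manip.get_time(),C(manip.get_position()).round(0),F().round(1))
manip.set_joints(q)
print(manip.get_time(),C(manip.get_position()).round(1),F().round(1))
cam("wrist","w14");c=cam("scene","s14");a=c["image"][150:350,200:440,::-1]; cv2.imwrite("pics/s14c.png",cv2.resize(a,None,fx=2.8,fy=2.8,interpolation=cv2.INTER_CUBIC))
E
```

```text
50.925
51.6 [-145.  105.   90.] [-0.2  0.5  0.5]
52.0917 [-147.1   -0.2   91.1] [ 0.4 -0.4  0.4]
```

View pics/s14c.png

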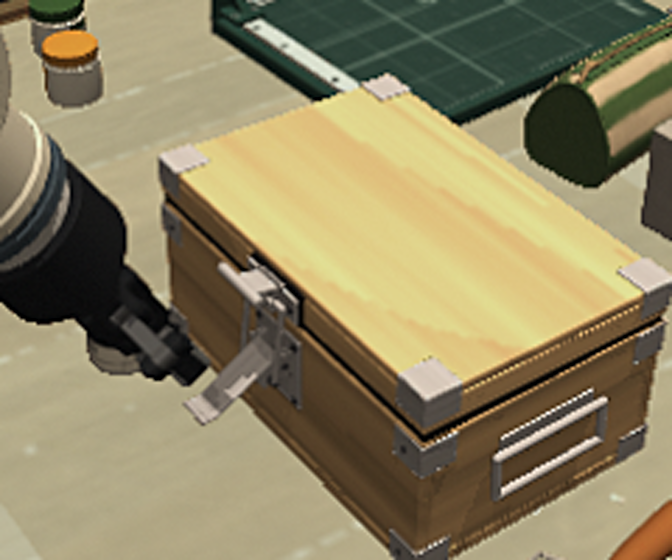

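```bash
python3 - <<'E'
from h import *
f0=F();log=[]
p,o=push(1.15,4); manip.servo_line(p,o,rate=.08); log.append(("app",(F()-f0).round(1).tolist()))
th=1.08;bad=False
while th>.28:
    p,o=push(th); manip.servo_line(p,o,rate=.06); f=F()-f0; log.append((round(th,2),f.round(1)[[0,2]].tolist()))
    if np.linalg.norm(f)>19: bad=True;break
    th-=.08
print(log,manip.get_time(),C(manip.get_position()).round(1))
cam("wrist","w15");c=cam("scene","s15");a=c["image"][150:350,200:440,::-1]; cv2.imwrite("pics/s15c.png",cv2.resize(a,None,fx=2.8,fy=2.8,interpolation=cv2.INTER_CUBIC))
E
```

```text
[('app', [-0.2, 0.4, 1.5]), (1.08, [0.4, 0.0]), (1.0, [1.9, 3.7]), (0.92, [2.5, 4.5]), (0.84, [1.5, 5.6]), (0.76, [-0.9, 5.1]), (0.68, [-1.4, 6.4]), (0.6, [-1.9, 2.5]), (0.52, [-1.7, 3.8]), (0.44, [-2.0, 2.4]), (0.36, [-0.9, 1.5]), (0.28, [-1.3, 1.0])] 55.375 [-118.1    0.6   35.1]
```

View pics/s15c.png

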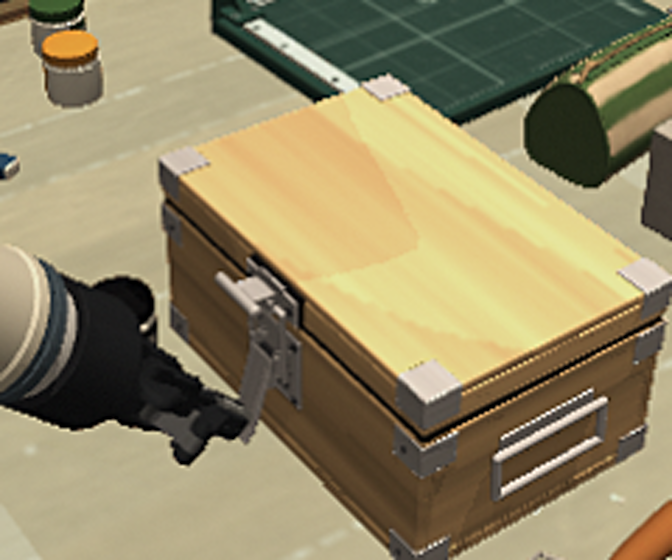

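Going well, peaking at 6.5 N and falling. Next I finish past dead centre.

```bash
python3 - <<'E'
from h import *
f0=np.array([-.2,-.2,.4]);log=[]
th=.22;off=0
while True:
    p,o=push(max(th,0),off); manip.servo_line(p,o,rate=.05); f=F()-f0; log.append((round(th,2),off,f.round(1)[[0,2]].tolist()))
    if th<.1 and f[0]<-7 or np.linalg.norm(f)>15: break
    if th>0: th-=.05 if th>.1 else .03
    else: off-=.6
    if off<-7: break
print(log,manip.get_time(),C(manip.get_position()).round(1))
p,o=push(.3,25); manip.servo_line(p,o,rate=.15)
print(manip.get_time())
cam("wrist","w16");c=cam("scene","s16");a=c["image"][150:350,200:440,::-1]; cv2.imwrite("pics/s16c.png",cv2.resize(a,None,fx=2.8,fy=2.8,interpolation=cv2.INTER_CUBIC))
E
```

```text
[(0.22, 0, [-0.2, -0.7]), (0.17, 0, [-0.7, -0.2]), (0.12, 0, [-0.0, -0.4]), (0.07, 0, [0.5, -0.4]), (0.04, 0, [0.7, 0.3]), (0.01, 0, [0.0, 0.5]), (-0.02, 0, [-0.4, -0.4]), (-0.02, -0.6, [-1.3, -0.4]), (-0.02, -1.2, [-2.2, -0.8]), (-0.02, -1.7999999999999998, [-5.6, 1.3]), (-0.02, -2.4, [-7.6, 3.3])] 58.225 [-106.     0.8   28.8]
58.65
```

View pics/s16c.png

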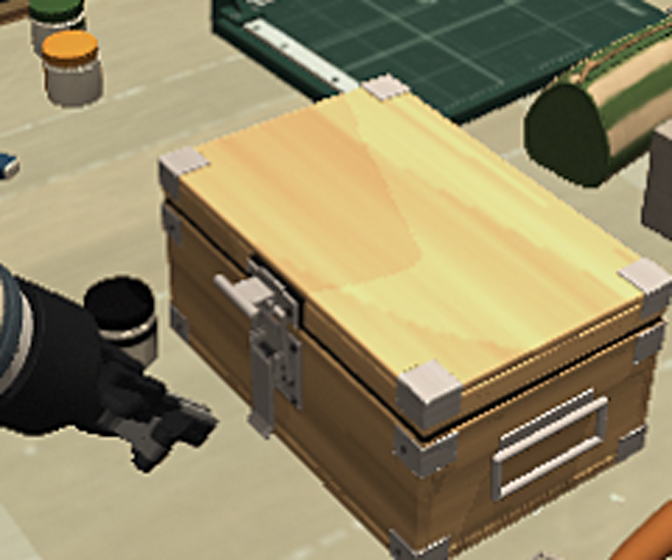

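View pics/w16.png

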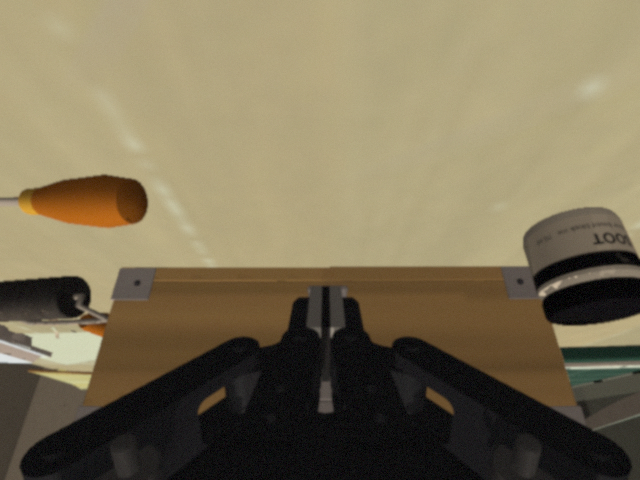

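```bash
python3 - <<'E'
import cv2,numpy as np
a=cv2.imread("pics/scene0.png").astype(int);b=cv2.imread("pics/s16.png").astype(int)
for n,(x0,x1,y0,y1) in dict(jar=(228,262,245,286),gouge=(278,338,348,406),brayer=(374,460,320,396)).items():
    d=np.abs(a[y0:y1,x0:x1]-b[y0:y1,x0:x1]).max(2); print(n,(d>60).mean().round(3))
c=np.hstack([a[140:300,220:400],b[140:300,220:400]]).astype(np.uint8)
cv2.imwrite("pics/cmp.png",cv2.resize(c,None,fx=2.2,fy=2.2,interpolation=cv2.INTER_CUBIC))
z=b[225:315,265:325].astype(np.uint8);cv2.imwrite("pics/z.png",cv2.resize(z,None,fx=6.5,fy=6.5,interpolation=cv2.INTER_CUBIC))
E
```

```text
jar 0.215
gouge 0.0
brayer 0.0
```

View pics/z.png

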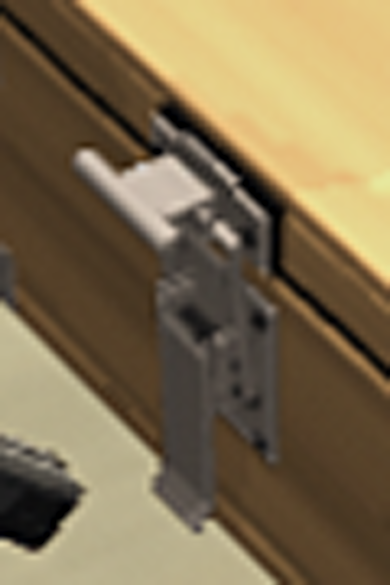

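```bash
python3 - <<'E'
import cv2,numpy as np
from rig import manip
a=cv2.imread("pics/scene0.png").astype(int);b=cv2.imread("pics/s16.png").astype(int)
d=np.abs(a[246:264,228:262]-b[246:264,228:262]).max(2); print((d>50).mean(),np.argwhere(d>50)[:10].tolist())
manip.servo_line(np.array(manip.get_position())+[-.03,0,.02],rate=.15)
print(manip.get_contact_force(),manip.get_time())
c=manip.camera("scene")["image"][:,:,::-1];cv2.imwrite("pics/s17.png",c)
print((np.abs(c[225:315,265:325].astype(int)-b[225:315,265:325]).max(2)>40).sum())
E
```

```text
0.017973856209150325 [[13, 0], [13, 1], [14, 0], [14, 1], [15, 0], [15, 1], [16, 0], [16, 1], [17, 0], [17, 1]]Traceback (most recent call last):
  File "<stdin>", line 5, in <module>
rig.IKError: the arm cannot follow that straight line within its joint ranges
```

The part of the jar in view hasn't moved, the latch is shut, and the tool is already 25 mm clear. Handing in.

```bash
python3 - <<'E'
from h import *
c=cam("scene","s17"); b=cv2.imread("pics/s16.png").astype(int)
print((np.abs(c["image"][225:315,285:325,::-1].astype(int)-b[225:315,285:325]).max(2)>40).sum(),F(),manip.get_time())
manip.sign_off()
E
```

```text
0 [ 0.34644847 -0.17827252  0.61188612] 58.8
the job is handed in; nothing more can be done
```

The ink chest is shut and latched, and I handed the job in at 58.8 s of the 70 s allowed.

1. **Lid:** I pressed it down until it bore on the seal, felt as a clear rise to about 8 N.
2. **Loop:** I pinched the pull, lifted the loop over the catch's lip, and felt the back plate at about 4 N. I lowered it onto the ledge, where force reached about 11 N. Nudging it back met the inside of the lip at about 4 N, so it was captive. After I let go it stayed there by itself.
3. **Lever:** I pushed it down with a peak of about 7 N. The force fell to zero past centre, then I felt the hard stop at about 8 N.

**Last checks:**
- The scene picture shows the lever hanging flat, the loop in the catch and the tool clear.
- Two pictures taken after I backed off showed no change in the latch, and the force reading was about zero.
- The gouge and brayer had not moved from the first picture. The jar's visible part matched too, but the gripper hid some of it in the last view.

**Disagreed or failed:**
- **Fingertip position:** the shut fingertips were about 9 mm behind the TCP, not 22 mm ahead. I allowed for this after the lid press, which cost time.
- **Chest position:** the camera-based position was about 3 mm off along x, so I set the hook's depth by touch.
- **Final retreat:** the last small move back was refused as out of joint range, so the tool stayed about 25 mm from the lever.
- **Seal squeeze:** I did not measure the final lid angle.

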